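# Put the pan lids away by size

### The arm

A 6-joint arm with a two-finger parallel gripper is mounted at the origin on a cart in front of the work surface, level with it; the furniture and walls round the work are solid. World frame = base frame: x ahead of the robot, y to its left, z up, the work surface at z = 0. Lengths are in m, angles in rad, forces in N, time in s.
With the tool pointing down it reaches from about 0.375 to 0.9 m from the base axis. Payload 3.1 kg.
Tool frame: the origin (TCP) lies on the centre line of the jaws, within the pads' length; the fingertips stand r.nose_length ahead of it and the grasp point (between the pads) lies 5 mm behind it (r.nose_length is the distance from the TCP to the fingertips, in m); z points along the fingers, y is the line along which they close (so a half turn about z gives the same grasp; the last joint's range is limited). The gripper opens to 85 mm and grips with 20 to 120 N. Pads are 22 mm wide; open, the fingers measure 114 mm over their backs; the gripper's body (76 mm by 85 mm) begins 54 mm behind the grasp point. The pads swing forward as they close: fully open they stand 13 mm farther back than shut.
Start: joints at [0.942, 0.527, 1.433, -0, 1.181, -0.178], TCP at [0.272, 0.563, 0.245] pointing down, gripper open.
Joint ranges: [-3.08, 3.08], [-0.75, 2.2], [0.22, 2.44], [-1.43, 4.57], [0, 2.65], [-2.85, 2.85]. Speed limits (rad/s): [2.79, 2.79, 3.14, 3.14, 3.14, 3.14].

### API

Orientations are given as a unit quaternion [x, y, z, w].
In Python, from plant import r, vision, job gives the robot as it stands. The module is installed in compiled form; this text tells all that it offers.
- The arm moves only by the tool play_rows, never from a script. Its argument "increments" is a list of rows, each an object with "travel": the shift along the tool's x, y, z in mm, a list of three; "dr": the turn, a rotation vector about the tool's x, y, z in rad, a list of three. A call has 1 to 5 rows; each row shifts and turns the commanded pose from where the row before left it, along the tool's axes as they then stand; what a row does not reach is not made up. A row lasts 1/8 s, in which the tool goes at most 62.5 mm and 10.7 degrees, less where a joint would pass 70% of its speed; a pose out of reach is approached as far as the arm can. A call is refused whole if a number of a shift passes 62.5 or a number of a turn 0.188, either way. A call with a gripper value outside its range is refused whole. "gripper" is the opening, from 0 (shut) to 1 (fully open), set as the call begins (left out, the last holds). The fingers move at their own pace and stop on an object; "grip_force" is the grip in N (left out, the last holds). Time passes only in rows, so rows that do not move let the fingers close. It gives the time, the measured TCP pose, the force, the opening and the grip force at its end, in the units of the state.
- r.state(): the state, without advancing time (a new reading comes with each control period).
- vision.read_camera(name): name is "scene" or "side" or "wrist"; returns a dict with "image" (400x640x3 uint8, blue, green, red), "vfov" (degrees; the focal length in pixels is half the picture's height over the tangent of half this angle, whatever the lens; pixels are square), "cx", "cy" (the principal point, pixels), "distortion" ([k1, k2, p1, p2, k3] as OpenCV has them; the pictures are not rectified), "R" (3x3) and "t" (3): a world point X has camera coordinates R X + t. Camera axes: x right, y down, z forward; pixel columns grow to the right and rows downward; lengths in m; the calibration is good to about 2 mm. A picture is of the moment at which its call begins. There is no depth.
- job.job_done(): hands the job in; it is judged then, once.
Trained networks look in the newest picture that a camera, given by its name, has taken for a name from the list of things; names that differ only in an ending like _2 or _b are one class to them, and where a whole thing is asked for, a point or a joint stands for the part that bears it (a point fixed in the world has none). Each returns a list of dicts, best first, with "p" (0 to 1); they miss things now and then, are a little off and sometimes report something else, mostly with a low value. They report only what shows in the picture. A call takes as long as a camera call.
- vision.look_for(camera, name): "box" ([centre column, centre row, width, height] in pixels, round what is visible of it).
The state is a dict: "time_s": time; "qpos": joint angles; "qd": joint speeds; "joint_efforts": joint torques, N m; "eef_pos": TCP position; "orientation": TCP orientation; "contact_force": force on the tool from outside, world axes, zero at the start; "ft_torque": the same for the moment, N m; "grip_width": finger opening in m; "grip_force": force on a finger pad.
Only numpy, scipy, OpenCV 4.12 (cv2) and the standard library are available. Lean on these libraries where they do the work, as an engineer would, in place of code of your own. Each camera call takes 0.05 s, during which the arm holds its last target. There are 200 camera calls.

### The job

The pan lids have dried: move all four from the draining rack into the dark tapered lid rack, in order of size, the largest at the wide end down to the smallest at the narrow end. Lower each lid gently until it stands on both rails, upright between the tines of its slot; do not drop it in. Leave the salt shaker and the kitchen timer where they stand.

Things in the scene. Friction and masses are not known exactly. Their poses are not given: they have to be found in the camera images.
- lid_140: largest of four steel pan lids on edge in the draining rack, 140 mm in diameter, its top 159 mm over the hob cover. Origin: disc centre, mid-thickness; y: the disc's axis (level), knob towards -y; any turn about y. Flat disc, rim 10 mm thick (pinch it there from above; outer 10 mm flat), 8 mm dome and black knob (30 mm wide, reaching 35 mm from mid-plane) on one face. 0.15 to 0.28 kg.
- lid_126: second largest of four steel pan lids on edge in the draining rack, 126 mm in diameter, its top 145 mm over the hob cover. Origin: disc centre, mid-thickness; y: the disc's axis (level), knob towards -y; any turn about y. Same shape as lid_140, 0.12 to 0.23 kg. A microwave hangs over the back of the hob, its door handle from x = 0.52, z = 0.58 up.
- lid_112: third largest of four steel pan lids on edge in the draining rack, 112 mm in diameter, its top 130 mm over the hob cover. Origin: disc centre, mid-thickness; y: the disc's axis (level), knob towards -y; any turn about y. Same shape as lid_140, 0.09 to 0.18 kg. The draining rack: bright wire over a white drip tray, rails 56 mm apart, 22 mm over the hob cover, four slots 55 mm apart.
- lid_98: smallest of four steel pan lids on edge in the draining rack, 98 mm in diameter, its top 115 mm over the hob cover. Origin: disc centre, mid-thickness; y: the disc's axis (level), knob towards -y; any turn about y. Same shape as lid_140, 0.07 to 0.14 kg. Lids sit in the draining rack in any order.
- slot_140: lid rack slot, wide end, for the 140 mm lid. Dark wire rack, fixed: two level rails converge from the wide end (slot_140) to the narrow (slot_98); a lid stands on edge across both, its foot hanging between. Origin: centre of the seated lid, 78 mm over the hob cover; rails 54 mm lower, 49 mm to each side in x. y: along the row to the wide end, parallel to the seated lid's y, either way.
- slot_126: lid rack slot, second from the wide end, for the 126 mm lid. Slots are 55 mm apart in a row. The lid rack may stand left or right of the draining rack. Origin: centre of the seated lid, 73 mm over the hob cover; rails 49 mm lower, 44 mm to each side in x. y: along the row to the wide end, parallel to the seated lid's y, either way.
- slot_112: lid rack slot, third from the wide end, for the 112 mm lid. In each slot four wire tines on the rails leave a 12 mm gap along y for the 10 mm rim, flared to 24 mm at the tips, 40 mm over the rails. Origin: centre of the seated lid, 68 mm over the hob cover; rails 44 mm lower, 39 mm to each side in x. y: along the row to the wide end, parallel to the seated lid's y, either way.
- slot_98: lid rack slot, narrow end, for the 98 mm lid. A seated lid may lean up to 5 degrees. Both racks stand fixed on the wooden hob cover, top at z = 0.030. Origin: centre of the seated lid, 63 mm over the hob cover; rails 39 mm lower, 34 mm to each side in x. y: along the row to the wide end, parallel to the seated lid's y, either way.
- salt_shaker: bystander: glass salt shaker, 44 mm wide, 90 mm tall, standing behind the racks. Origin: centre of its underside.
- kitchen_timer: bystander: white wind-up kitchen timer, 68 mm wide, 54 mm tall, standing behind the racks. Origin: centre of its underside.

How it is judged:
At the end, for the whole second after the job is handed in: Each lid is at rest in its own slot of the lid rack: centre within 14 mm (horizontally) and 6 mm (in height) of the slot's seated centre, upright within about 11 degrees, square to the row within 14 degrees; salt shaker and kitchen timer within 15 mm of where they stood (horizontal distance between lid_140 and slot_140 below 0.014 m and z of lid_140 in the frame of slot_140 between -0.006 and 0.006 m and angle between lid_140's own y axis and vertical between 1.38 and 1.76 rad and angle between the y axis of lid_140 and the y axis of slot_140, either way round below 0.25 rad and linear speed of each of lid_140, lid_126, lid_112, lid_98 below 0.02 m/s and angular speed of each of lid_140, lid_126, lid_112, lid_98 below 0.2 rad/s and horizontal distance between lid_126 and slot_126 below 0.014 m and z of lid_126 in the frame of slot_126 between -0.006 and 0.006 m and angle between lid_126's own y axis and vertical between 1.38 and 1.76 rad and angle between the y axis of lid_126 and the y axis of slot_126, either way round below 0.25 rad and horizontal distance between lid_112 and slot_112 below 0.014 m and z of lid_112 in the frame of slot_112 between -0.006 and 0.006 m and angle between lid_112's own y axis and vertical between 1.38 and 1.76 rad and angle between the y axis of lid_112 and the y axis of slot_112, either way round below 0.25 rad and horizontal distance between lid_98 and slot_98 below 0.014 m and z of lid_98 in the frame of slot_98 between -0.006 and 0.006 m and angle between lid_98's own y axis and vertical between 1.38 and 1.76 rad and angle between the y axis of lid_98 and the y axis of slot_98, either way round below 0.25 rad and distance of each of salt_shaker, kitchen_timer from where it was at the start of the episode below 0.015 m); the robot touches nothing.
It fails at once if a lid is dropped into its slot (falls faster than 0.5 m/s within the last 60 mm) ((horizontal distance between lid_140 and slot_140 below 0.03 m and z of lid_140 in the frame of slot_140 below 0.06 m and linear speed of lid_140 above 0.5 m/s) or (horizontal distance between lid_126 and slot_126 below 0.03 m and z of lid_126 in the frame of slot_126 below 0.06 m and linear speed of lid_126 above 0.5 m/s) or (horizontal distance between lid_112 and slot_112 below 0.03 m and z of lid_112 in the frame of slot_112 below 0.06 m and linear speed of lid_112 above 0.5 m/s) or (horizontal distance between lid_98 and slot_98 below 0.03 m and z of lid_98 in the frame of slot_98 below 0.06 m and linear speed of lid_98 above 0.5 m/s)).
It fails at once if a lid is rammed into the rack (over 40 N) (contact force between any of lid_140, lid_126, lid_112, lid_98 and slot_140 above 40 N or contact force between any of lid_140, lid_126, lid_112, lid_98 and slot_126 above 40 N or contact force between any of lid_140, lid_126, lid_112, lid_98 and slot_112 above 40 N or contact force between any of lid_140, lid_126, lid_112, lid_98 and slot_98 above 40 N).
It fails at once if the salt shaker or the kitchen timer is pushed away or knocked over (distance of any of salt_shaker, kitchen_timer from where it was at the start of the episode above 0.03 m or angle between any of salt_shaker, kitchen_timer's own z axis and vertical above 0.5 rad).
It also fails if it takes over 99 s, if anything falls off the work surface, if the arm or the gripper's body presses on something with over 40 N, if the wrist force passes 120 N, or if a joint passes its speed limit or range.

## Working session

There is one attempt and no reset: what is moved stays moved. The work goes in short steps, Python scripts to look and compute and a tool call to move; the robot and the scene stay as the last step left them, time stands still between calls to the robot, and variables do not carry over. Pictures are saved under pics/ and viewed, at most 14 in all, crops included, and the job is handed in when it is done.

Besides the shell and the picture viewer there is one more tool, called after "Request:" in YAML: its name, and indented under it one key for each argument. play_rows: Moves the arm, as the interface text tells. Its arguments: {"type":"object","properties":{"increments":{"type":"array","items":{"type":"object","properties":{"travel":{"type":"array","items":{"type":"number"}},"dr":{"type":"array","items":{"type":"number"}}}}},"gripper":{"type":"number"},"grip_force":{"type":"number"}},"required":["increments"]}

```bash
mkdir -p pics
cat > h.py <<'E'
import numpy as np, cv2, json
from plant import r, vision, job
def cam(name,save=None):
    d=vision.read_camera(name)
    f=200/np.tan(np.radians(d["vfov"])/2)
    h=d["image"].shape[0]; f=h/2/np.tan(np.radians(d["vfov"])/2)
    d["K"]=np.array([[f,0,d["cx"]],[0,f,d["cy"]],[0,0,1.]])
    d["D"]=np.array(d["distortion"],float); d["R"]=np.array(d["R"]); d["t"]=np.array(d["t"])
    if save: cv2.imwrite("pics/"+save,d["image"])
    return d
def ray(d,uv):
    p=cv2.undistortPoints(np.array([[uv]],float),d["K"],d["D"])[0,0]
    v=d["R"].T@np.array([p[0],p[1],1.]); return -d["R"].T@d["t"], v
def onplane(d,uv,ax,val):
    c,v=ray(d,uv); s=(val-c[ax])/v[ax]; return c+s*v
def proj(d,X):
    return cv2.projectPoints(np.array(X,float).reshape(-1,3),cv2.Rodrigues(d["R"])[0],d["t"],d["K"],d["D"])[0].reshape(-1,2)
E
cat > a.py <<'E'
from h import *
np.set_printoptions(precision=3,suppress=True)
s=r.state(); print(s, r.nose_length)
for c in ["scene","side","wrist"]:
    d=cam(c,c+"0.png"); print(c,d["vfov"],-d["R"].T@d["t"],d["R"][2],d["D"])
    for n in ["lid_140","lid_126","lid_112","lid_98","slot_140","slot_126","slot_112","slot_98","salt_shaker","kitchen_timer"]:
        print(n,[(np.round(q["box"]).tolist(),round(q["p"],2)) for q in vision.look_for(c,n)[:4]])
E
python3 a.py
```

```text
{'time_s': 0.0, 'qpos': array([ 0.941,  0.528,  1.434,  0.   ,  1.181, -0.179]), 'qd': array([-0.001, -0.001,  0.003, -0.   ,  0.   ,  0.   ]), 'joint_efforts': array([ -0.001, -44.236, -17.802,  -0.   ,   0.008,   0.   ]), 'eef_pos': array([0.272, 0.562, 0.244]), 'orientation': array([ 0.224,  0.975, -0.001, -0.   ]), 'contact_force': array([ 1.378, -1.116, -0.49 ]), 'ft_torque': array([-0.033,  0.008, -0.045]), 'grip_force': 0.0, 'grip_width': 0.08613155715983638} 0.014
scene 54.17459157103356 [0.223 0.437 0.83 ] [ 0.347 -0.516 -0.783] [-0.039  0.     0.     0.     0.   ]
lid_140 [([402.0, 163.0, 46.0, 43.0], 0.91), ([381.0, 197.0, 33.0, 29.0], 0.91), ([391.0, 179.0, 39.0, 36.0], 0.75), ([412.0, 145.0, 45.0, 42.0], 0.74)]
lid_126 [([402.0, 163.0, 46.0, 43.0], 0.91), ([381.0, 197.0, 33.0, 29.0], 0.91), ([391.0, 179.0, 39.0, 36.0], 0.75), ([412.0, 145.0, 45.0, 42.0], 0.74)]
lid_112 [([402.0, 163.0, 46.0, 43.0], 0.91), ([381.0, 197.0, 33.0, 29.0], 0.91), ([391.0, 179.0, 39.0, 36.0], 0.75), ([412.0, 145.0, 45.0, 42.0], 0.74)]
lid_98 [([402.0, 163.0, 46.0, 43.0], 0.91), ([381.0, 197.0, 
[... 1539 characters left out ...]
0, 20.0], 0.66)]
slot_140 [([286.0, 173.0, 31.0, 19.0], 0.54), ([287.0, 193.0, 30.0, 24.0], 0.41)]
slot_126 [([286.0, 173.0, 31.0, 19.0], 0.54), ([287.0, 193.0, 30.0, 24.0], 0.41)]
slot_112 [([286.0, 173.0, 31.0, 19.0], 0.54), ([287.0, 193.0, 30.0, 24.0], 0.41)]
slot_98 [([286.0, 173.0, 31.0, 19.0], 0.54), ([287.0, 193.0, 30.0, 24.0], 0.41)]
salt_shaker [([352.0, 211.0, 17.0, 30.0], 0.62)]
kitchen_timer [([364.0, 202.0, 19.0, 30.0], 0.78), ([356.0, 211.0, 17.0, 32.0], 0.55)]
wrist 62.08411163835641 [0.199 0.598 0.375] [ 0.292 -0.141 -0.946] [0.017 0.    0.    0.    0.   ]
lid_140 []
lid_126 []
lid_112 []
lid_98 []
slot_140 []
slot_126 []
slot_112 []
slot_98 []
salt_shaker []
kitchen_timer []
```

Run:
```python
import cv2
a=cv2.imread("pics/scene0.png"); 
cv2.imwrite("pics/s1.png",cv2.resize(a[110:380,230:470],None,fx=2.2,fy=2.2,interpolation=cv2.INTER_CUBIC))
b=cv2.imread("pics/side0.png"); cv2.imwrite("pics/s2.png",cv2.resize(b[140:320,200:400],None,fx=3.3,fy=3.3,interpolation=cv2.INTER_CUBIC))
```

```text
(no output)
```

View pics/s1.png

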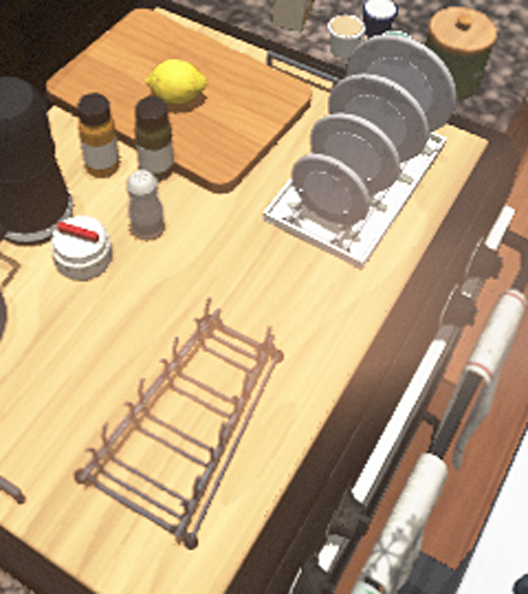

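View pics/s2.png

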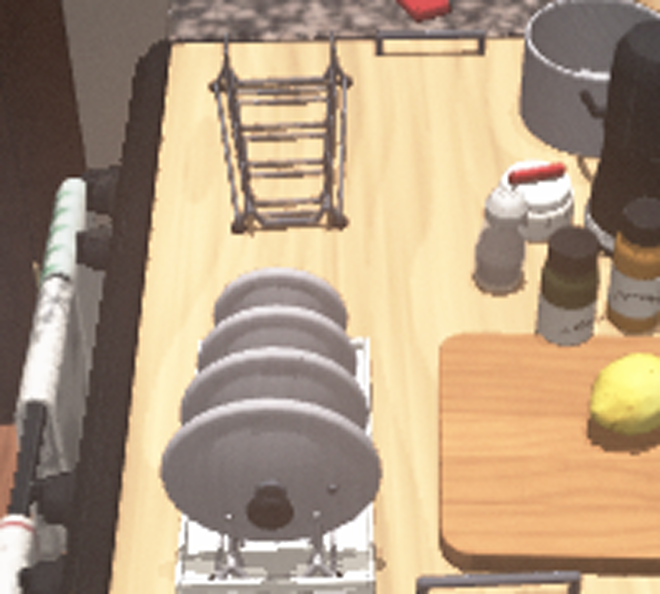

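The scene shot shows the lids in the bright rack, with 98 nearest the lid rack and 140 farthest at -y. The dark lid rack is at left, its narrow end facing the lids (crop 215,320 to 278,355) and its wide end at crop (80,475) to (190,540). The side shot confirms this order and shows the knobs towards -y. Next I'll fit rough positions.

```bash
cat > b.py <<'E'
from h import *
from scipy.optimize import least_squares
np.set_printoptions(precision=4,suppress=True)
S=cam("scene");D=cam("side")
for uv in [(80,475),(190,540),(213,322),(278,355)]:
    print("rail end",onplane(S,(230+uv[0]/2.2,110+uv[1]/2.2),2,.054))
for uv in [(217,85),(343,82),(240,226),(338,222)]:
    print("rail end side",onplane(D,(200+uv[0]/3.3,140+uv[1]/3.3),2,.054))
bs=[q["box"] for q in vision.look_for("scene","lid_140") if q["p"]>.5][:4]
bd=[q["box"] for q in vision.look_for("side","lid_140") if q["p"]>.5][:4]
bs.sort(key=lambda b:-b[1]); bd.sort(key=lambda b:b[1])
a=np.linspace(0,2*np.pi,120)
def pts(x,y,yaw,dm,top):
    R=dm/2; z=.03+top-R
    P=[]
    for o in(-.005,.005):
        P.append(np.c_[R*np.cos(a),0*a+o,R*np.sin(a)])
    P=np.vstack(P); c,s=np.cos(yaw),np.sin(yaw)
    return np.c_[x+c*P[:,0]-s*P[:,1], y+s*P[:,0]+c*P[:,1], z+P[:,2]]
lids=[(.098,.115),(.112,.130),(.126,.145),(.140,.159)]
for i,(dm,top) in enumerate(lids):
    b,e=np.array(bs[i]),np.array(bd[i])
    def res(p):
        P=pts(p[0],p[1],0,dm,top); u=proj(S,P);v=proj(D,P)
        return [u[:,0].min()-(b[0]-b[2]/2),u[:,0].max()-(b[0]+b[2]/2),u[:,1].min()-(b[1]-b[3]/2),
          v[:,0].min()-(e[0]-e[2]/2),v[:,0].max()-(e[0]+e[2]/2),v[:,1].min()-(e[1]-e[3]/2)]
    s=least_squares(res,[.5,-.1],loss="soft_l1",x_scale=.01,diff_step=1e-3); print(dm,s.x,np.array(s.fun))
for q in vision.look_for("scene","slot_140")[:4]: print(onplane(S,q["box"][:2],2,.07))
for q in vision.look_for("scene","kitchen_timer")[:1]: print(onplane(S,q["box"][:2],2,.06))
E
python3 b.py
```

```text
rail end [0.489  0.2506 0.054 ]
rail end [0.3703 0.2458 0.054 ]
rail end [0.4714 0.0455 0.054 ]
rail end [0.3951 0.0434 0.054 ]
rail end side [0.3779 0.2081 0.054 ]
rail end side [0.494  0.2093 0.054 ]
rail end side [0.4046 0.0057 0.054 ]
rail end side [0.4849 0.008  0.054 ]
0.098 [ 0.437  -0.1468] [-1.5312  0.4704 -3.5243  0.1493 -1.7116 -0.6667]
0.112 [ 0.4407 -0.2071] [-3.0649  1.6966 -3.462   0.3908 -1.0728 -0.7812]
0.126 [ 0.4489 -0.2948] [  0.1336   2.0166 -10.9586   7.9664  -0.6359  -5.8744]Traceback (most recent call last):
  File "b.py", line 22, in <module>
    b,e=np.array(bs[i]),np.array(bd[i])
                                 ~~^^^
IndexError: list index out of range
```

Feet are at about z=0.03, so the rack spans y≈0.034 to 0.244 at x≈0.435. I'll square the tool up and look from above with the wrist camera.

Request:
play_rows:
  increments:
    - {"travel": [0,0,-25],"dr": [0,0,-0.151]}
    - {"travel": [0,0,-25],"dr": [0,0,-0.151]}
    - {"travel": [0,0,-15],"dr": [0,0,-0.15]}
    - {"travel": [-20,-50,0],"dr": [0,0,0]}
    - {"travel": [-20,-50,0],"dr": [0,0,0]}
  gripper: 0.4

```text
time_s: 2.48
eef_pos: [0.3126, 0.4619, 0.3105]
orientation: [-0.002, 1.0, 0.0, 0.0]
contact_force: [-0.1, 0.6, -0.3]
grip_width: 0.0343
grip_force: 0.0
```

Request:
play_rows:
  increments:
    - {"travel": [-20,-53,0],"dr": [0,0,0]}
    - {"travel": [-20,-53,0],"dr": [0,0,0]}
    - {"travel": [-20,-53,0],"dr": [0,0,0]}
    - {"travel": [-20,-53,0],"dr": [0,0,0]}
    - {"travel": [-20,-53,0],"dr": [0,0,0]}

```text
time_s: 3.1
eef_pos: [0.4132, 0.1961, 0.3106]
orientation: [-0.001, 1.0, 0.0, 0.001]
contact_force: [0.4, 0.4, 0.2]
grip_width: 0.0339
grip_force: 0.0
```

Request:
play_rows:
  increments:
    - {"travel": [0,-55,0],"dr": [0,0,0]}
    - {"travel": [0,0,0],"dr": [0,0,0]}
    - {"travel": [0,0,0],"dr": [0,0,0]}

```text
time_s: 3.48
eef_pos: [0.4129, 0.1429, 0.3105]
orientation: [-0.0, 1.0, 0.0, 0.0]
contact_force: [0.5, 0.3, -0.0]
grip_width: 0.0343
grip_force: 0.0
```

```bash
cat > c.py <<'E'
from h import *; import sys
np.set_printoptions(precision=4,suppress=True)
s=r.state(); print(s["eef_pos"],s["orientation"],s["qpos"])
d=cam("wrist",sys.argv[1]); np.savez(sys.argv[1]+".npz",K=d["K"],D=d["D"],R=d["R"],t=d["t"]); print(-d["R"].T@d["t"])
for n in ["lid_140","slot_140"]:
    for q in vision.look_for("wrist",n)[:5]: print(n,np.round(q["box"],1),round(q["p"],2))
E
python3 c.py w1.png
```

```text
[0.4129 0.1429 0.3105] [-0.0001  1.      0.0003  0.0002] [ 0.076   0.1834  1.7921  0.0007  1.1656 -1.4953]
[0.3309 0.1419 0.44  ]
lid_140 [ 14.3 194.2  28.7 102.3] 0.85
lid_140 [ 48.3 192.3  78.   93. ] 0.58
slot_140 [399.  183.9  37.3  93.9] 0.89
slot_140 [344.  188.3  47.7  92.4] 0.78
slot_140 [299.8 189.1  46.6  75.9] 0.76
slot_140 [252.3 191.8  55.4  74.5] 0.7
```

View pics/w1.png

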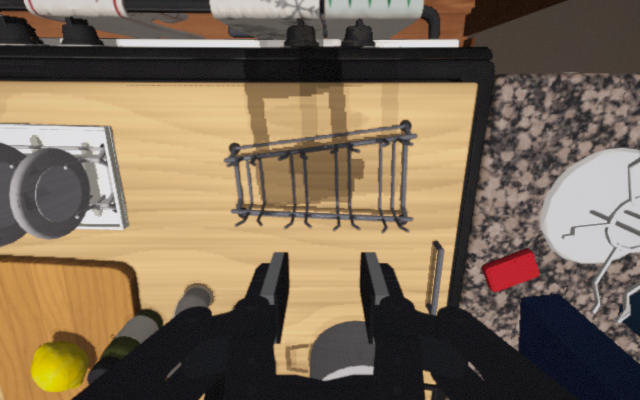

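The wrist view shows the lid rack with rail ends near px (235,150), (405,127), (240,212), (405,220). World +y is to the right and +x is down. I'll overlay a model on an enlarged crop.

```bash
cat > ov.py <<'E'
from h import *
def load(n):
    z=np.load(n+".npz"); return {k:z[k] for k in "KDRt"}
SL={140:(.049,.024),126:(.044,.024),112:(.039,.024),98:(.034,.024)}
def rack(x,y,yaw):
    c,s=np.cos(yaw),np.sin(yaw); out=[]
    def W(lx,ly,z): return (x+c*lx-s*ly, y+s*lx+c*ly, z)
    for i,k in enumerate([140,126,112,98]):
        ly=(1.5-i)*.055
        for sx in(-1,1):
            for g in(-1,1):
                out.append([W(sx*SL[k][0],ly+g*.006,.054),W(sx*SL[k][0],ly+g*.012,.094)])
    return np.array(out), [W(0,(1.5-i)*.055,0) for i in range(4)]
E
python3 - <<'E'
from ov import *
d=load("w1.png"); a=cv2.imread("pics/w1.png"); x0,y0,f=215,110,4
c=cv2.resize(a[y0:y0+140,x0:x0+200],None,fx=f,fy=f,interpolation=cv2.INTER_CUBIC)
P,_=rack(.435,.139,0)
for l in P:
    q=((proj(d,l)-[x0,y0])*f).round().astype(int); cv2.line(c,q[0].tolist(),q[1].tolist(),(0,0,255),1); cv2.circle(c,q[0].tolist(),3,(0,255,0),1)
cv2.imwrite("pics/o1.png",c)
E
```

```text
(no output)
```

View pics/o1.png

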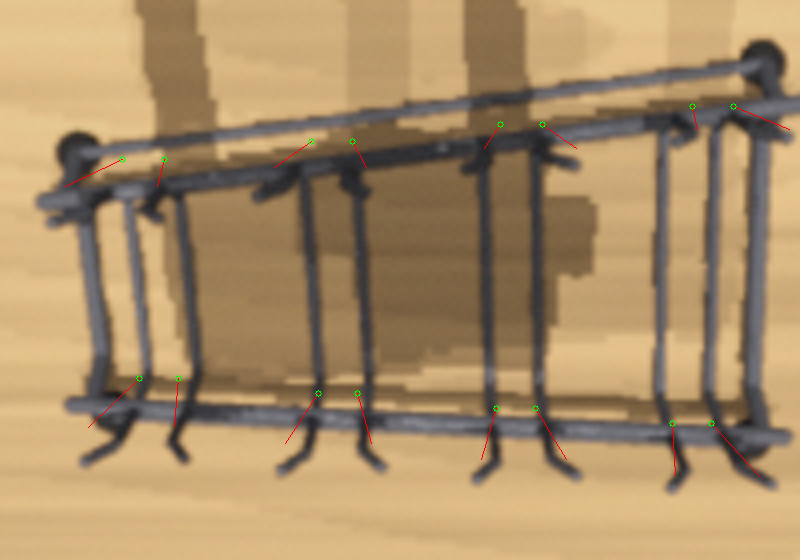

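```bash
cat > fit.py <<'E'
from ov import *
from scipy.optimize import least_squares
np.set_printoptions(precision=4,suppress=True)
d=load("w1.png")
O=lambda L:np.array(L,float)/4+[215,110]
# order slots 140..98, per slot g=-1,+1
nb=O([(662,122),(714,115),(483,145),(537,137),(305,165),(358,162),(125,190),(178,185)])
fb=O([(660,430),(712,435),(490,425),(540,428),(320,415),(368,420),(148,403),(198,410)])
ft=O([(674,487),(770,482),(477,478),(577,477),(282,468),(380,466),(85,463),(183,457)])
def model(p):
    x,y,yaw,zb,zt,ob,ot,wx=p; c,s=np.cos(yaw),np.sin(yaw); N,F,T=[],[],[]
    for i,k in enumerate([140,126,112,98]):
        for g in(-1,1):
            for L,sx,o,z in((N,-1,ob,zb),(F,1,ob,zb),(T,1,ot,zt)):
                lx=sx*(SL[k][0]+wx); ly=(1.5-i)*.055+g*o
                L.append((x+c*lx-s*ly,y+s*lx+c*ly,z))
    return np.vstack([proj(d,L) for L in(N,F,T)])
obs=np.vstack([nb,fb,ft])
f=lambda p:np.r_[(model(p)-obs).ravel(),(p[4]-p[3]-.040)/.003, p[7]/.002]
s=least_squares(f,[.43,.139,0,.054,.094,.008,.014,0],loss="soft_l1",x_scale=[.01,.01,.1,.01,.01,.002,.002,.002])
print(s.x); print((model(s.x)-obs).T)
x,y,yaw=s.x[:3]
for i,k in enumerate([140,126,112,98]):
    ly=(1.5-i)*.055; print(k,x-np.sin(yaw)*ly,y+np.cos(yaw)*ly)
E
python3 fit.py
```

```text
[0.4443 0.1384 0.0374 0.0421 0.0853 0.008  0.0144 0.0013]
[[ 1.5179  2.0423  0.1668  0.0665 -0.8781 -0.8257 -0.9619 -0.9809  0.5187
   0.0026  0.2555  0.2285 -0.1778  0.3049 -0.3545 -0.3412 -2.4762 -1.7383
  -0.4955 -0.786   0.77    1.0008  2.2211  2.5239]
 [-0.8956  0.3265 -0.676   0.8142  0.1877  0.4432 -0.291   0.4768  0.5824
  -1.1005 -0.281  -1.4686  0.1055 -1.5864  0.9885 -1.2072  0.4178  0.8304
   0.36   -0.2423  0.5615  0.1951 -0.4822  0.1383]]
140 0.44120575203441303 0.2208528366772193
126 0.4432616223984289 0.16589127377143614
112 0.4453174927624448 0.11092971086565295
98 0.4473733631264607 0.05596814795986979
```

Request:
play_rows:
  increments:
    - {"travel": [0,-55,-10],"dr": [0,0,0]}
    - {"travel": [0,-55,-10],"dr": [0,0,0]}
    - {"travel": [0,-55,-10],"dr": [0,0,0]}
    - {"travel": [0,-55,-10],"dr": [0,0,0]}
    - {"travel": [0,-55,0],"dr": [0,0,0]}

```text
time_s: 4.25
eef_pos: [0.4141, -0.1331, 0.3513]
orientation: [-0.002, 1.0, -0.001, 0.001]
contact_force: [0.5, 0.3, 0.2]
grip_width: 0.0341
grip_force: 0.0
```

Request:
play_rows:
  increments:
    - {"travel": [10,-50,0],"dr": [0,0,0]}
    - {"travel": [0,0,0],"dr": [0,0,0]}
    - {"travel": [0,0,0],"dr": [0,0,0]}

```text
time_s: 4.62
eef_pos: [0.4034, -0.181, 0.35]
orientation: [-0.001, 1.0, 0.001, -0.0]
contact_force: [-0.8, 0.6, -0.2]
grip_width: 0.0341
grip_force: 0.0
```

```bash
python3 c.py w2.png
```

```text
[ 0.4034 -0.181   0.35  ] [-0.0012  1.      0.0007 -0.0002] [-0.676   0.1479  1.7179  0.0008  1.277  -2.2494]
[ 0.3216 -0.1822  0.4796]
lid_140 [201.4 194.8  57.6 126.7] 0.74
lid_140 [251.9 194.6  47.5 111.1] 0.71
lid_140 [343.9 193.8  37.2  82.7] 0.7
lid_140 [297.1 191.6  41.7  92.9] 0.68
slot_140 [622.3 184.1  31.4  89.5] 0.76
slot_140 [510.9 189.2  60.6  64.7] 0.75
slot_140 [603.  186.8  73.2  81.7] 0.7
slot_140 [555.5 185.9  62.8  69.4] 0.68
```

View pics/w2.png

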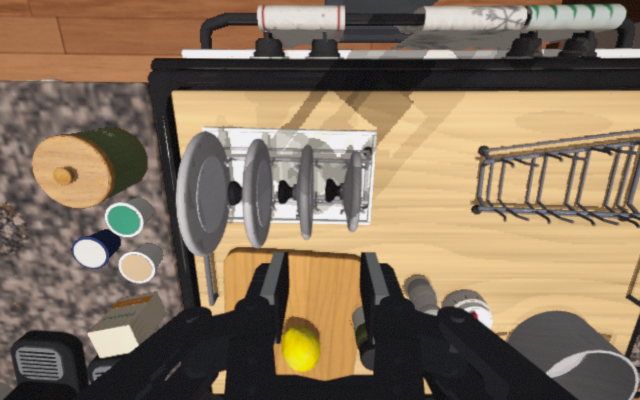

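Wrist view w2 shows the four lids edge-on at columns ≈200, 255, 305, 352 (140 to 98 from left to right), knobs to the left (-y). Next I'll fit the lids and refit the rack using both views.

```bash
cat > lf.py <<'E'
from ov import *
from scipy.optimize import least_squares
np.set_printoptions(precision=4,suppress=True)
d=load("w2.png"); a=np.linspace(0,2*np.pi,180)
def pts(x,y,yaw,dm,top):
    R=dm/2; z=.03+top-R
    P=np.vstack([np.c_[R*np.cos(a),0*a+o,R*np.sin(a)] for o in(-.005,.005)]); c,s=np.cos(yaw),np.sin(yaw)
    return np.c_[x+c*P[:,0]-s*P[:,1], y+s*P[:,0]+c*P[:,1], z+P[:,2]]
lids=[(.098,.115),(.112,.130),(.126,.145),(.140,.159)]
B=[(343.9,193.8,37.2,82.7),(297.1,191.6,41.7,92.9),(251.9,194.6,47.5,111.1),(201.4,194.8,57.6,126.7)]
B=np.array(B)
def res(p):
    o=[]
    for i,(dm,top) in enumerate(lids):
        x,y=p[0]-np.sin(p[2])*(-.055*i),p[1]-np.cos(p[2])*.055*i
        u=proj(d,pts(x,y,p[2],dm,top)); b=B[i]
        o+=[u[:,0].max()-(b[0]+b[2]/2),u[:,1].min()-(b[1]-b[3]/2),u[:,1].max()-(b[1]+b[3]/2)]
        if i>1:o+=[u[:,0].min()-(b[0]-b[2]/2)]
    return o
if __name__=="__main__":
    s=least_squares(res,[.43,-.14,0],x_scale=[.01,.01,.1],diff_step=1e-3,loss="soft_l1"); p=s.x; print(p,res(p))
    im=cv2.imread("pics/w2.png"); x0,y0,f=165,115,4
    c=cv2.resize(im[y0:y0+145,x0:x0+200],None,fx=f,fy=f,interpolation=cv2.INTER_CUBIC)
    for i,(dm,top) in enumerate(lids):
        x,y=p[0]+np.sin(p[2])*.055*i,p[1]-np.cos(p[2])*.055*i; print(dm,x,y)
        q=((proj(d,pts(x,y,p[2],dm,top))-[x0,y0])*f).round().astype(int)
        cv2.polylines(c,[q[:180],q[180:]],True,(0,0,255),1)
    cv2.imwrite("pics/o2.png",c)
    import fit
    f2=lambda p:np.r_[(fit.model(p)-fit.obs).ravel(),(p[4]-.092)/.002, p[7]/.002]
    s=least_squares(f2,fit.s.x,loss="soft_l1",x_scale=[.01,.01,.1,.01,.01,.002,.002,.002]); print(s.x,(fit.model(s.x)-fit.obs).T)
E
python3 lf.py | tail -14
```

```text
-0.4955 -0.786   0.77    1.0008  2.2211  2.5239]
 [-0.8956  0.3265 -0.676   0.8142  0.1877  0.4432 -0.291   0.4768  0.5824
  -1.1005 -0.281  -1.4686  0.1055 -1.5864  0.9885 -1.2072  0.4178  0.8304
   0.36   -0.2423  0.5615  0.1951 -0.4822  0.1383]]
140 0.44120575203441303 0.2208528366772193
126 0.4432616223984289 0.16589127377143614
112 0.4453174927624448 0.11092971086565295
98 0.4473733631264607 0.05596814795986979
[0.4435 0.1384 0.0371 0.0439 0.089  0.008  0.0142 0.0008] [[ 1.8596  2.3676  0.2945  0.1776 -0.96   -0.9242 -1.2504 -1.2859  0.8219
   0.2955  0.3463  0.3092 -0.3019  0.171  -0.6971 -0.6931 -1.7396 -1.0656
  -0.2492 -0.6037  0.5209  0.6885  1.4684  1.7097]
 [-0.9284  0.2976 -0.6925  0.8016  0.1867  0.4461 -0.2771  0.4947  0.1766
  -1.5033 -0.708  -1.8926 -0.3431 -2.0319  0.5179 -1.6747  0.7466  1.1676
   0.6544  0.0602  0.8217  0.4633 -0.256   0.3723]]
```

View pics/o2.png

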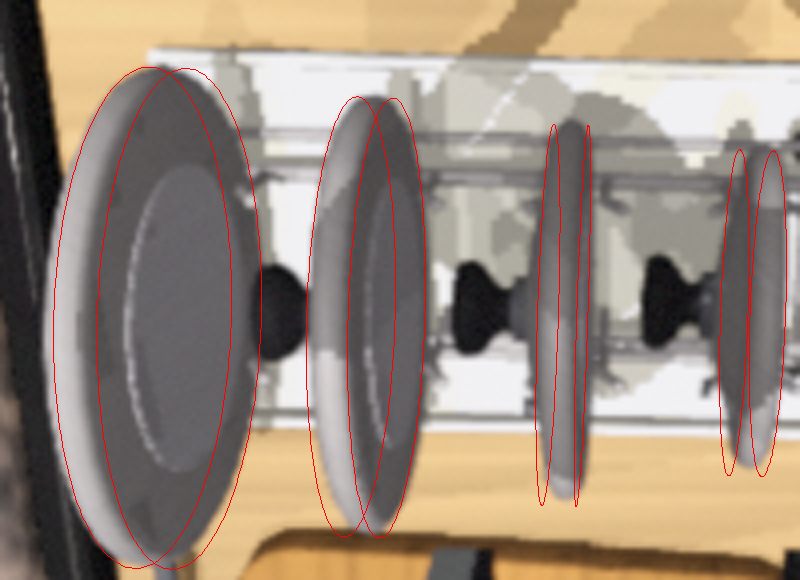

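```bash
python3 lf.py | grep -v "^ " | head -14
```

```text
[ 0.4439 -0.1477 -0.0329] [np.float64(-0.9867874163207375), np.float64(-0.13678986823961736), np.float64(-1.0612148774619357), np.float64(-5.416502090331221), np.float64(0.7342264055921248), np.float64(3.464459648946672), np.float64(-4.430972120076376), np.float64(0.0201970534339182), np.float64(-0.8001863738871862), np.float64(13.284103564943536), np.float64(0.0691948052004534), np.float64(0.2394317657014824), np.float64(-0.9125476229382343), np.float64(5.632558500177822)]
0.098 0.4439188476575026 -0.14767055385190858
0.112 0.4421104081709699 -0.20264081441726836
0.126 0.4403019686844372 -0.25761107498262814
0.14 0.4384935291979045 -0.31258133554798795
[0.4443 0.1384 0.0374 0.0421 0.0853 0.008  0.0144 0.0013]
[[ 1.5179  2.0423  0.1668  0.0665 -0.8781 -0.8257 -0.9619 -0.9809  0.5187
140 0.44120575203441303 0.2208528366772193
126 0.4432616223984289 0.16589127377143614
112 0.4453174927624448 0.11092971086565295
98 0.4473733631264607 0.05596814795986979
[0.4435 0.1384 0.0371 0.0439 0.089  0.008  0.0142 0.0008] [[ 1.8596  2.3676  0.2945  0.1776 -0.96   -0.9242 -1.2504 -1.2859  0.8219
```

Request:
play_rows:
  increments:
    - {"travel": [-10,8,40],"dr": [0,0,0.027]}
    - {"travel": [-10,8,40],"dr": [0,0,0]}
    - {"travel": [-10,8,40],"dr": [0,0,0]}
    - {"travel": [-9,9,35],"dr": [0,0,0]}
    - {"travel": [0,0,0],"dr": [0,0,0]}

```text
time_s: 5.4
eef_pos: [0.4418, -0.1475, 0.1935]
orientation: [0.011, 1.0, 0.002, -0.003]
contact_force: [-0.3, 0.5, -0.8]
grip_width: 0.0342
grip_force: 0.0
```

```bash
python3 c.py w3.png
```

```text
[ 0.4418 -0.1475  0.1935] [ 0.0111  0.9999  0.0016 -0.0026] [-0.563   0.3989  1.8731  0.0001  0.8758 -2.1116]
[ 0.3606 -0.147   0.3234]
lid_140 [ 56.9 221.  113.8 230.4] 0.93
lid_140 [308.3 206.8  58.4 139.3] 0.86
lid_140 [150.7 214.8 106.3 195.7] 0.82
lid_140 [230.3 209.2  81.7 159.9] 0.79
slot_140 [583.9 194.6 112.2 107.5] 0.93
slot_140 [618.5 187.4  35.9 104.3] 0.8
slot_140 [502.4 354.9  66.4  29. ] 0.45
```

View pics/w3.png

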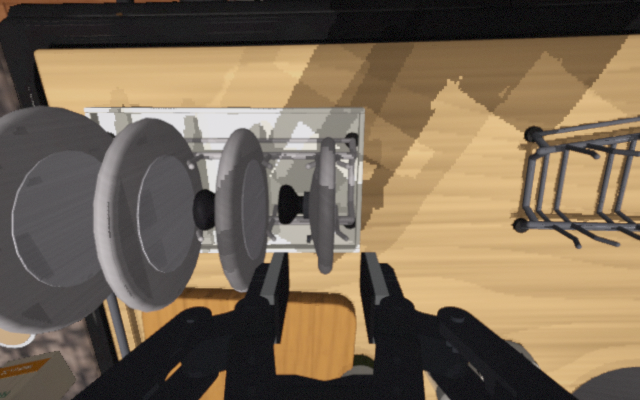

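View w3 shows the 98 lid's rim at columns 312–337, rows 137–275, roughly midway between the pads (287 and 362). I'll refit it.

```bash
cat > f1.py <<'E'
import sys; from lf import *
# args: npz dm top yaw right_u top_v bottom_v
n=sys.argv[1]; dm,top,yaw,ru,tv,bv=map(float,sys.argv[2:8]); d=load(n)
def rs(p):
    u=proj(d,pts(p[0],p[1],yaw,dm,top)); return [u[:,0].max()-ru,u[:,1].min()-tv,u[:,1].max()-bv]
s=least_squares(rs,[.44,-.2],x_scale=.01,diff_step=1e-3); print(s.x,s.fun)
E
python3 f1.py w3.png .098 .115 -.027 337.2 137.5 274.5
```

```text
[ 0.4415 -0.1458] [ 0.0004 -0.4461  0.5097]
```

Request:
play_rows:
  increments:
    - {"travel": [0,1,22],"dr": [0,0,0.005]}
    - {"travel": [0,0,20],"dr": [0,0,0]}
    - {"travel": [0,0,0],"dr": [0,0,0]}

```text
time_s: 5.92
eef_pos: [0.4427, -0.1493, 0.1539]
orientation: [0.016, 1.0, -0.0, 0.0]
contact_force: [-0.2, -0.4, -0.4]
grip_width: 0.0347
grip_force: 0.0
```

Request:
play_rows:
  increments:
    - {"travel": [0,0,0],"dr": [0,0,0]}
    - {"travel": [0,0,0],"dr": [0,0,0]}
    - {"travel": [0,0,0],"dr": [0,0,0]}
    - {"travel": [0,0,0],"dr": [0,0,0]}
  gripper: 0
  grip_force: 30

```text
time_s: 6.42
eef_pos: [0.4437, -0.1496, 0.1545]
orientation: [0.015, 1.0, -0.001, 0.001]
contact_force: [-0.8, 0.4, 5.7]
grip_width: 0.0082
grip_force: 30.3
```

The grip is only on the rounded lip (8.2 mm width), so I'll reopen, go lower and regrip.

Request:
play_rows:
  increments:
    - {"travel": [0,0,0],"dr": [0,0,0]}
    - {"travel": [0,1,0],"dr": [0,0,0]}
    - {"travel": [0,1,3],"dr": [0,0,0]}
    - {"travel": [0,1,2],"dr": [0,0,0]}
    - {"travel": [0,0,0],"dr": [0,0,0]}
  gripper: 0.3

```text
time_s: 7.05
eef_pos: [0.4427, -0.1458, 0.1479]
orientation: [0.015, 1.0, 0.0, -0.0]
contact_force: [0.1, -0.4, -0.7]
grip_width: 0.0259
grip_force: 0.0
```

Request:
play_rows:
  increments:
    - {"travel": [0,0,0],"dr": [0,0,0]}
    - {"travel": [0,0,0],"dr": [0,0,0]}
    - {"travel": [0,0,0],"dr": [0,0,0]}
    - {"travel": [0,0,0],"dr": [0,0,0]}
  gripper: 0
  grip_force: 40

```text
time_s: 7.55
eef_pos: [0.4429, -0.146, 0.1484]
orientation: [0.015, 1.0, 0.0, 0.0]
contact_force: [-0.8, 0.4, -0.6]
grip_width: 0.0086
grip_force: 41.2
```

Request:
play_rows:
  increments:
    - {"travel": [0,0,-10],"dr": [0,0,0]}
    - {"travel": [0,0,-25],"dr": [0,0,0]}
    - {"travel": [0,0,-30],"dr": [0,0,0]}
    - {"travel": [0,0,-20],"dr": [0,0,-0.035]}
    - {"travel": [0,0,0],"dr": [0,0,-0.032]}

```text
time_s: 8.18
eef_pos: [0.4438, -0.1466, 0.2351]
orientation: [-0.019, 1.0, -0.001, 0.002]
contact_force: [0.2, 0.2, -0.9]
grip_width: 0.0084
grip_force: 41.1
```

Request:
play_rows:
  increments:
    - {"travel": [0,30,0],"dr": [0,0,0]}
    - {"travel": [0,50,0],"dr": [0,0,0]}
    - {"travel": [-2,50,0],"dr": [0,0,0]}
    - {"travel": [-3,40,0],"dr": [0,0,0]}
    - {"travel": [-4,25,0],"dr": [0,0,0]}

```text
time_s: 8.8
eef_pos: [0.4435, 0.0511, 0.2323]
orientation: [-0.019, 1.0, 0.0, -0.001]
contact_force: [0.2, 0.2, -1.6]
grip_width: 0.0087
grip_force: 41.1
```

Request:
play_rows:
  increments:
    - {"travel": [0,0,0],"dr": [0,0,0]}
    - {"travel": [0,0,0],"dr": [0,0,0]}

```text
time_s: 9.05
eef_pos: [0.4445, 0.0487, 0.2328]
orientation: [-0.018, 1.0, -0.0, -0.001]
contact_force: [0.2, -0.3, -1.2]
grip_width: 0.0083
grip_force: 41.0
```

```bash
python3 c.py w4.png
python3 - <<'E'
from h import *
d=cam("side","side4.png"); b=d["image"]; e=cv2.imread("pics/w4.png")
c1=cv2.resize(b[150:330,215:365],(500,600),interpolation=cv2.INTER_CUBIC)
cv2.imwrite("pics/v4.png",e)
E
```

```text
[0.4445 0.0487 0.2328] [-0.0183  0.9998 -0.0002 -0.0006] [-0.1413  0.3093  1.8751 -0.0006  0.9584 -1.7484]
[0.3628 0.0448 0.3624]
lid_140 [301.6 229.4  67.8 173.5] 0.81
lid_140 [ 34.5 174.9  69.  143. ] 0.72
lid_140 [238.3 329.3  47.   66.4] 0.55
slot_140 [394.4 181.7  62.   97.8] 0.95
slot_140 [526.1 180.4  86.5 124.7] 0.92
slot_140 [457.  182.2  73.6 116.9] 0.81
slot_140 [333.8 181.7  62.2  88. ] 0.69
```

View pics/v4.png

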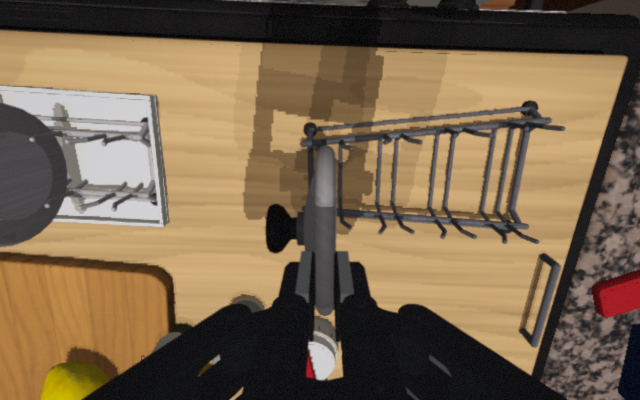

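View v4 shows the 98 lid hanging upright at column ≈322, with slot 98's tine pair around columns 315–342. I'll overlay the rack model to refine the slot pose.

Run:
```python
from ov import *
d=load("w4.png"); a=cv2.imread("pics/w4.png"); x0,y0,f=295,90,3
c=cv2.resize(a[y0:y0+165,x0:x0+265],None,fx=f,fy=f,interpolation=cv2.INTER_CUBIC)
P,_=rack(.4415,.1384,.035)
for l in P:
    q=((proj(d,l)-[x0,y0])*f).round().astype(int); cv2.line(c,q[0].tolist(),q[1].tolist(),(0,0,255),1); cv2.circle(c,q[0].tolist(),3,(0,255,0),1)
cv2.imwrite("pics/o4.png",c)
```

```text
(no output)
```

View pics/o4.png

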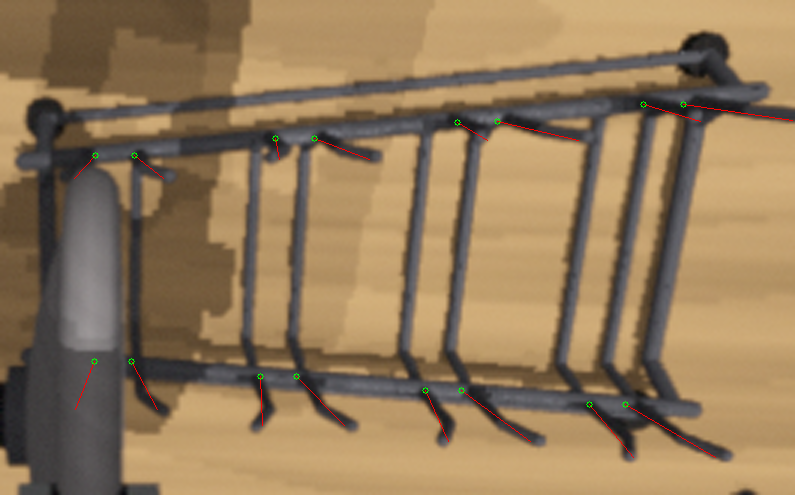

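Request:
play_rows:
  increments:
    - {"travel": [0,7,10],"dr": [0,0,0]}
    - {"travel": [0,0,15],"dr": [0,0,0]}
    - {"travel": [0,0,8],"dr": [0,0,0]}
    - {"travel": [0,0,0],"dr": [0,0,0]}

```text
time_s: 9.75
eef_pos: [0.444, 0.0562, 0.1995]
orientation: [-0.018, 1.0, 0.0, -0.001]
contact_force: [0.1, 0.1, -2.0]
grip_width: 0.0087
grip_force: 41.0
```

```bash
cat > st.py <<'E'
from h import *; np.set_printoptions(precision=4,suppress=True)
for i in range(4):
    vision.read_camera("side"); s=r.state(); print(s["eef_pos"],s["orientation"],s["contact_force"],s["ft_torque"])
E
python3 st.py
```

```text
[0.4445 0.0562 0.2   ] [-0.018   0.9998  0.0001 -0.0004] [ 0.3057 -0.1766 -2.0741] [ 0.0011 -0.0341  0.0131]
[0.4448 0.0562 0.2003] [-0.018   0.9998  0.      0.0001] [ 0.338  -1.0108 -1.5454] [-0.0093 -0.0488  0.0274]
[0.4449 0.0561 0.2005] [-0.0181  0.9998 -0.0001  0.0003] [-0.3038  0.5558 -1.6395] [-0.074  -0.007   0.0291]
[0.445  0.0561 0.2007] [-0.0181  0.9998 -0.0001  0.0005] [-0.6149 -0.4386 -1.2119] [-0.0339 -0.0651 -0.058 ]
```

Request:
play_rows:
  increments:
    - {"travel": [0,0,8],"dr": [0,0,0]}
    - {"travel": [0,0,8],"dr": [0,0,0]}
    - {"travel": [0,0,8],"dr": [0,0,0]}
    - {"travel": [0,0,8],"dr": [0,0,0]}
    - {"travel": [0,0,8],"dr": [0,0,0]}

```text
time_s: 10.58
eef_pos: [0.4446, 0.0561, 0.1596]
orientation: [-0.018, 1.0, 0.0, -0.0]
contact_force: [-0.0, 0.6, -1.0]
grip_width: 0.0086
grip_force: 41.1
```

Request:
play_rows:
  increments:
    - {"travel": [0,0,4],"dr": [0,0,0]}
    - {"travel": [0,0,3],"dr": [0,0,0]}
    - {"travel": [0,0,3],"dr": [0,0,0]}
    - {"travel": [0,0,2],"dr": [0,0,0]}
    - {"travel": [0,0,1],"dr": [0,0,0]}

```text
time_s: 11.2
eef_pos: [0.4446, 0.0562, 0.1473]
orientation: [-0.018, 1.0, -0.0, 0.0]
contact_force: [-0.7, 0.8, -1.4]
grip_width: 0.0089
grip_force: 41.1
```

Request:
play_rows:
  increments:
    - {"travel": [0,0,1],"dr": [0,0,0]}
    - {"travel": [0,0,1],"dr": [0,0,0]}
    - {"travel": [0,0,0],"dr": [0,0,0]}

```text
time_s: 11.58
eef_pos: [0.4455, 0.0561, 0.1457]
orientation: [-0.018, 1.0, -0.0, 0.001]
contact_force: [1.4, -0.3, 2.8]
grip_width: 0.0087
grip_force: 41.5
```

Request:
play_rows:
  increments:
    - {"travel": [0,0,1],"dr": [0,0,0]}
    - {"travel": [0,0,0],"dr": [0,0,0]}

```text
time_s: 11.82
eef_pos: [0.4459, 0.056, 0.1454]
orientation: [-0.018, 1.0, -0.0, 0.002]
contact_force: [1.8, 0.3, 10.1]
grip_width: 0.009
grip_force: 42.4
```

Request:
play_rows:
  increments:
    - {"travel": [0,0,0],"dr": [0,0,0]}
    - {"travel": [0,0,0],"dr": [0,0,0]}
    - {"travel": [0,0,0],"dr": [0,0,0]}
    - {"travel": [0,0,-12],"dr": [0,0,0]}
    - {"travel": [0,0,-30],"dr": [0,0,0]}
  gripper: 0.32

```text
time_s: 12.45
eef_pos: [0.4436, 0.0563, 0.1863]
orientation: [-0.018, 1.0, 0.0, -0.002]
contact_force: [-0.5, -0.7, 0.2]
grip_width: 0.0276
grip_force: 0.0
```

Request:
play_rows:
  increments:
    - {"travel": [0,0,-30],"dr": [0,0,0.031]}
    - {"travel": [2,-40,0],"dr": [0,0,0.031]}
    - {"travel": [0,-55,0],"dr": [0,0,0]}
    - {"travel": [0,-55,0],"dr": [0,0,0]}
    - {"travel": [0,-55,0],"dr": [0,0,0]}

```text
time_s: 13.08
eef_pos: [0.4384, -0.1505, 0.2172]
orientation: [0.013, 1.0, -0.0, 0.001]
contact_force: [0.8, 0.1, -0.1]
grip_width: 0.0276
grip_force: 0.0
```

Request:
play_rows:
  increments:
    - {"travel": [0,-40,0],"dr": [0,0,0]}
    - {"travel": [0,-12,0],"dr": [0,0,0]}
    - {"travel": [0,0,0],"dr": [0,0,0]}
    - {"travel": [0,0,0],"dr": [0,0,0]}

```text
time_s: 13.58
eef_pos: [0.4368, -0.1991, 0.2163]
orientation: [0.012, 1.0, 0.001, -0.0]
contact_force: [-0.8, 0.4, -0.8]
grip_width: 0.0271
grip_force: 0.0
```

```bash
python3 c.py w5.png
python3 - <<'E'
from h import *
d=cam("scene"); a=cv2.resize(d["image"][110:380,230:470],(480,540),interpolation=cv2.INTER_CUBIC)
b=cv2.imread("pics/w5.png")[60:360,150:470]
cv2.imwrite("pics/v5.png",np.hstack([cv2.resize(b,(320,300)),a[60:360,:]]))
E
```

```text
[ 0.4368 -0.1991  0.2163] [ 0.0123  0.9999  0.0006 -0.0004] [-0.6613  0.3773  1.8189  0.0005  0.9468 -2.2078]
[ 0.355  -0.1981  0.3459]
lid_140 [306.9 203.4  60.  146.2] 0.96
lid_140 [150.3 210.7 113.4 201.8] 0.95
lid_140 [236.2 209.5  70.  174.3] 0.75
lid_140 [615.8 196.6  44.6 118. ] 0.61
slot_140 [605.  190.6  70.   93.8] 0.83
slot_140 [236.1 209.6  71.  175.5] 0.19
```

View pics/v5.png

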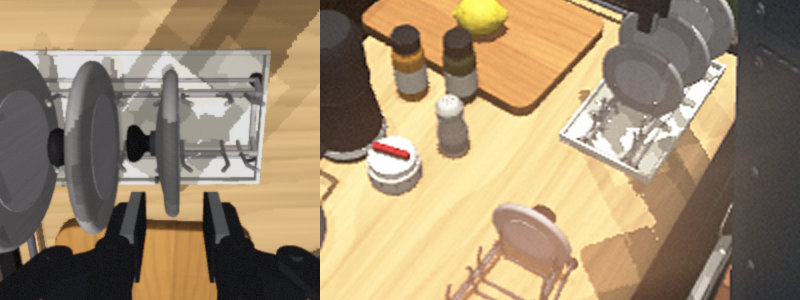

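Lid 98 stands upright in the narrow-end slot. Lid 112's rim sits at about crop columns 158–181. I'll measure its edges and fit.

```bash
python3 - <<'E'
import cv2
g=cv2.cvtColor(cv2.imread("pics/w5.png"),cv2.COLOR_BGR2GRAY)
for v in (150,175,200,225): print(v,g[v,298:345].tolist())
for u in (318,320,322): print(u,g[120:140,u].tolist(),g[262:290,u].tolist())
E
python3 f1.py w5.png .112 .130 -.027 332 130 276; python3 f1.py w5.png .112 .130 -.027 337 130 276
```

```text
150 [126, 126, 124, 125, 128, 128, 129, 128, 128, 130, 127, 127, 126, 118, 103, 95, 107, 118, 121, 124, 128, 130, 129, 126, 124, 122, 119, 106, 92, 84, 96, 121, 129, 129, 130, 136, 143, 144, 142, 138, 131, 130, 129, 129, 129, 130, 129]
175 [133, 135, 135, 134, 133, 134, 132, 132, 121, 94, 76, 72, 72, 79, 97, 114, 130, 139, 143, 150, 155, 157, 153, 150, 146, 143, 137, 121, 103, 94, 102, 124, 133, 133, 133, 135, 135, 134, 136, 134, 136, 142, 150, 157, 158, 158, 160]
200 [13, 36, 47, 47, 45, 50, 56, 68, 72, 71, 71, 74, 73, 74, 76, 84, 87, 92, 93, 98, 100, 103, 101, 99, 93, 91, 88, 82, 79, 78, 86, 93, 88, 87, 92, 109, 127, 134, 144, 155, 157, 156, 155, 156, 158, 156, 157]
225 [187, 188, 187, 187, 187, 187, 188, 185, 165, 105, 74, 72, 72, 70, 75, 78, 84, 90, 92, 95, 94, 96, 96, 94, 93, 90, 88, 82, 78, 74, 89, 107, 130, 133, 95, 88, 83, 85, 101, 131, 161, 179, 179, 168, 168, 167, 165]
318 [226, 226, 226, 220, 200, 176, 173, 173, 167, 148, 113, 88, 91, 96, 97, 101, 104, 105, 108, 110] [87, 90, 98, 98, 96, 94, 94, 91, 92, 92, 91, 97, 110, 125, 156, 175, 172, 159, 92, 58, 59, 59, 59, 57, 59, 63, 76, 99]
320 [226, 226, 225, 212, 179, 172, 169, 159, 147, 112, 87, 88, 94, 99, 103, 104, 108, 111, 113, 115] [86, 88, 95, 95, 100, 98, 97, 97, 94, 95, 94, 100, 108, 108, 132, 169, 170, 159, 95, 59, 56, 56, 56, 57, 58, 62, 76, 98]
322 [227, 225, 224, 217, 201, 198, 183, 142, 132, 115, 88, 85, 92, 95, 101, 101, 103, 106, 108, 110] [85, 85, 87, 92, 100, 101, 100, 99, 97, 94, 92, 94, 98, 106, 115, 139, 166, 159, 94, 60, 57, 60, 60, 63, 65, 66, 79, 96]
[ 0.4399 -0.2004] [ 0.0004 -1.3539  1.5694]
[ 0.44   -0.1974] [ 0.0002 -1.3534  1.5689]
```

Request:
play_rows:
  increments:
    - {"travel": [-3,-3,20],"dr": [0,0,0.003]}
    - {"travel": [0,0,23],"dr": [0,0,0]}
    - {"travel": [0,0,10],"dr": [0,0,0]}
    - {"travel": [0,0,0],"dr": [0,0,0]}

```text
time_s: 14.28
eef_pos: [0.4399, -0.2033, 0.1629]
orientation: [0.014, 1.0, 0.001, -0.001]
contact_force: [-0.9, -0.6, 0.6]
grip_width: 0.0269
grip_force: 0.0
```

```bash
python3 st.py
```

```text
[ 0.4403 -0.2037  0.1634] [ 0.0142  0.9999  0.0001 -0.0001] [-0.2886 -0.8841 -0.3431] [ 0.0394 -0.0673  0.0383]
[ 0.4405 -0.2039  0.1638] [ 0.0142  0.9999 -0.0003  0.0004] [-0.3264  0.0732 -0.1222] [-0.0444  0.0216 -0.0142]
[ 0.4406 -0.2041  0.164 ] [ 0.0143  0.9999 -0.0004  0.0006] [ 0.9255 -0.1849  0.3976] [-0.0219  0.0094  0.0204]
[ 0.4406 -0.2041  0.164 ] [ 0.0143  0.9999 -0.0005  0.0007] [ 0.1765 -0.3433  1.084 ] [ 0.0008 -0.0064 -0.0702]
```

Close, lift by about 115 mm, and swing to slot 112 (.4425, .1109).

Request:
play_rows:
  increments:
    - {"travel": [0,1,0.5],"dr": [0,0,0]}
    - {"travel": [0,0,0],"dr": [0,0,0]}
    - {"travel": [0,0,0],"dr": [0,0,0]}
    - {"travel": [0,0,0],"dr": [0,0,0]}
  gripper: 0
  grip_force: 40

```text
time_s: 14.98
eef_pos: [0.4405, -0.203, 0.1634]
orientation: [0.015, 1.0, -0.0, 0.001]
contact_force: [-0.2, 0.4, 6.0]
grip_width: 0.0083
grip_force: 42.9
```

Request:
play_rows:
  increments:
    - {"travel": [0,0,-10],"dr": [0,0,0]}
    - {"travel": [0,0,-25],"dr": [0,0,0]}
    - {"travel": [0,0,-35],"dr": [0,0,0]}
    - {"travel": [0,0,-35],"dr": [0,0,-0.031]}
    - {"travel": [0,0,-20],"dr": [0,0,-0.032]}

```text
time_s: 15.6
eef_pos: [0.4403, -0.2031, 0.2897]
orientation: [-0.018, 1.0, -0.001, 0.001]
contact_force: [0.5, 0.1, -1.9]
grip_width: 0.0085
grip_force: 41.9
```

Request:
play_rows:
  increments:
    - {"travel": [0,30,0],"dr": [0,0,0]}
    - {"travel": [-3,55,0],"dr": [0,0,0]}
    - {"travel": [-3,55,0],"dr": [0,0,0]}
    - {"travel": [-3,55,0],"dr": [0,0,0]}
    - {"travel": [-3,55,0],"dr": [0,0,0]}

```text
time_s: 16.23
eef_pos: [0.443, 0.049, 0.2879]
orientation: [-0.017, 1.0, -0.0, -0.0]
contact_force: [0.9, -0.3, -2.3]
grip_width: 0.0087
grip_force: 41.9
```

Request:
play_rows:
  increments:
    - {"travel": [-1,40,0],"dr": [0,0,0]}
    - {"travel": [0,20,0],"dr": [0,0,0]}
    - {"travel": [0,0,0],"dr": [0,0,0]}
    - {"travel": [0,0,0],"dr": [0,0,0]}

```text
time_s: 16.73
eef_pos: [0.4424, 0.1069, 0.2878]
orientation: [-0.017, 1.0, -0.0, -0.0]
contact_force: [-0.0, -0.7, -1.7]
grip_width: 0.0087
grip_force: 41.9
```

```bash
python3 st.py
```

```text
[0.4425 0.1066 0.2878] [-0.0167  0.9999 -0.0003 -0.0002] [ 0.0209 -0.921  -1.8301] [-0.0049 -0.0063  0.0355]
[0.4426 0.1065 0.2878] [-0.0165  0.9999 -0.0002 -0.0001] [-0.256   0.3819 -1.5717] [ 0.0361  0.0076 -0.009 ]
[0.4426 0.1065 0.2878] [-0.0164  0.9999 -0.0001 -0.0001] [ 0.4231 -0.4017 -0.998 ] [0.0071 0.029  0.0246]
[0.4426 0.1066 0.2878] [-0.0164  0.9999 -0.0001 -0.0001] [-0.0838  0.2219 -1.2743] [ 0.0111 -0.0123 -0.0372]
```

Request:
play_rows:
  increments:
    - {"travel": [0,4.5,15],"dr": [0,0,-0.003]}
    - {"travel": [0,0,25],"dr": [0,0,0]}
    - {"travel": [0,0,20],"dr": [0,0,0]}
    - {"travel": [0,0,11],"dr": [0,0,0]}
    - {"travel": [0,0,0],"dr": [0,0,0]}

```text
time_s: 17.55
eef_pos: [0.4422, 0.1115, 0.2163]
orientation: [-0.018, 1.0, -0.0, -0.001]
contact_force: [0.0, 0.4, -0.9]
grip_width: 0.0084
grip_force: 41.9
```

Request:
play_rows:
  increments:
    - {"travel": [0,0,9],"dr": [0,0,0]}
    - {"travel": [0,0,9],"dr": [0,0,0]}
    - {"travel": [0,0,9],"dr": [0,0,0]}
    - {"travel": [0,0,9],"dr": [0,0,0]}
    - {"travel": [0,0,8],"dr": [0,0,0]}

```text
time_s: 18.18
eef_pos: [0.4425, 0.1116, 0.1722]
orientation: [-0.019, 1.0, -0.0, 0.0]
contact_force: [0.3, -1.3, 0.5]
grip_width: 0.0085
grip_force: 42.1
```

Request:
play_rows:
  increments:
    - {"travel": [0,0,5],"dr": [0,0,0]}
    - {"travel": [0,0,4],"dr": [0,0,0]}
    - {"travel": [0,0,2],"dr": [0,0,0]}
    - {"travel": [0,0,1],"dr": [0,0,0]}
    - {"travel": [0,0,0],"dr": [0,0,0]}

```text
time_s: 18.8
eef_pos: [0.4424, 0.1119, 0.1608]
orientation: [-0.019, 1.0, -0.0, 0.0]
contact_force: [0.4, -2.1, -2.7]
grip_width: 0.0091
grip_force: 41.9
```

Request:
play_rows:
  increments:
    - {"travel": [0,0,1],"dr": [0,0,0]}
    - {"travel": [0,0,1],"dr": [0,0,0]}
    - {"travel": [0,0,0],"dr": [0,0,0]}

```text
time_s: 19.18
eef_pos: [0.4425, 0.1119, 0.1588]
orientation: [-0.019, 1.0, -0.0, 0.0]
contact_force: [0.1, -3.0, -1.3]
grip_width: 0.0088
grip_force: 42.0
```

Request:
play_rows:
  increments:
    - {"travel": [0,-0.8,1],"dr": [0,0,0]}
    - {"travel": [0,0,0.8],"dr": [0,0,0]}
    - {"travel": [0,0,0],"dr": [0,0,0]}

```text
time_s: 19.55
eef_pos: [0.4427, 0.1113, 0.1576]
orientation: [-0.018, 1.0, 0.0, 0.0]
contact_force: [-1.1, -2.1, 4.8]
grip_width: 0.0091
grip_force: 42.8
```

Request:
play_rows:
  increments:
    - {"travel": [0,0,1],"dr": [0,0,0]}
    - {"travel": [0,0,0],"dr": [0,0,0]}

```text
time_s: 19.8
eef_pos: [0.4427, 0.1113, 0.1574]
orientation: [-0.019, 1.0, 0.0, 0.001]
contact_force: [-2.3, -1.0, 12.6]
grip_width: 0.0087
grip_force: 43.7
```

Request:
play_rows:
  increments:
    - {"travel": [0,0,0],"dr": [0,0,0]}
    - {"travel": [0,0,0],"dr": [0,0,0]}
    - {"travel": [0,0,0],"dr": [0,0,0]}
    - {"travel": [0,0,-12],"dr": [0,0,0]}
    - {"travel": [0,0,-30],"dr": [0,0,0]}
  gripper: 0.32

```text
time_s: 20.42
eef_pos: [0.4415, 0.1111, 0.1979]
orientation: [-0.019, 1.0, 0.0, -0.002]
contact_force: [-1.1, 0.3, -0.1]
grip_width: 0.0271
grip_force: 0.0
```

Request:
play_rows:
  increments:
    - {"travel": [0,0,-35],"dr": [0,0,0.031]}
    - {"travel": [-1,-40,0],"dr": [0,0,0.033]}
    - {"travel": [-1,-60,0],"dr": [0,0,0]}
    - {"travel": [-1,-60,0],"dr": [0,0,0]}
    - {"travel": [-1,-60,0],"dr": [0,0,0]}

```text
time_s: 21.05
eef_pos: [0.4419, -0.1107, 0.2339]
orientation: [0.013, 1.0, -0.0, 0.001]
contact_force: [1.6, 0.1, 1.0]
grip_width: 0.0271
grip_force: 0.0
```

Request:
play_rows:
  increments:
    - {"travel": [-1,-60,0],"dr": [0,0,0]}
    - {"travel": [-1,-55,0],"dr": [0,0,0]}
    - {"travel": [0,-34,0],"dr": [0,0,0]}
    - {"travel": [0,0,0],"dr": [0,0,0]}
    - {"travel": [0,0,0],"dr": [0,0,0]}

```text
time_s: 21.68
eef_pos: [0.4394, -0.257, 0.2331]
orientation: [0.013, 1.0, 0.001, -0.0]
contact_force: [0.2, 0.6, -0.4]
grip_width: 0.0274
grip_force: 0.0
```

```bash
python3 c.py w6.png
python3 - <<'E'
from h import *
d=cam("scene"); a=cv2.resize(d["image"][110:380,230:470],(480,540),interpolation=cv2.INTER_CUBIC)
b=cv2.imread("pics/w6.png")[60:360,150:470]
cv2.imwrite("pics/v6.png",np.hstack([cv2.resize(b,(320,300)),a[160:460,:]]))
g=cv2.cvtColor(cv2.imread("pics/w6.png"),cv2.COLOR_BGR2GRAY)
for v in (150,165,180,235): print(v,g[v,290:345].tolist())
E
```

```text
[ 0.4394 -0.257   0.2331] [ 0.0135  0.9999  0.0006 -0.0003] [-0.7493  0.3894  1.7327  0.0006  1.0208 -2.2934]
[ 0.3576 -0.2557  0.3627]
lid_140 [308.6 193.9  51.6 165.5] 0.8
lid_140 [239.1 198.6  73.5 187.2] 0.6
slot_140 [628.1 172.2  23.7  72.3] 0.69
150 [191, 176, 169, 158, 157, 159, 164, 164, 160, 150, 142, 133, 130, 131, 135, 135, 132, 130, 129, 129, 128, 128, 120, 95, 81, 83, 97, 116, 130, 140, 144, 150, 151, 154, 151, 147, 144, 142, 137, 118, 105, 133, 174, 168, 109, 105, 106, 109, 133, 162, 188, 197, 203, 209, 211]
165 [147, 145, 143, 143, 144, 142, 143, 141, 142, 142, 143, 143, 143, 143, 143, 143, 143, 143, 143, 142, 126, 91, 85, 87, 86, 87, 102, 120, 135, 147, 153, 159, 161, 162, 160, 158, 156, 154, 146, 134, 119, 126, 145, 144, 142, 143, 143, 143, 145, 151, 170, 207, 233, 236, 236]
180 [21, 13, 8, 39, 93, 141, 164, 166, 167, 166, 168, 168, 161, 153, 147, 143, 142, 142, 135, 112, 78, 75, 76, 78, 78, 77, 82, 93, 117, 137, 146, 149, 155, 163, 171, 166, 162, 157, 153, 140, 121, 107, 130, 157, 167, 167, 168, 167, 167, 167, 167, 167, 168, 167, 167]
235 [182, 181, 181, 181, 181, 181, 181, 180, 180, 181, 181, 179, 170, 150, 143, 130, 131, 129, 119, 93, 74, 69, 92, 106, 84, 74, 76, 77, 83, 87, 89, 92, 93, 95, 96, 95, 95, 96, 94, 91, 86, 83, 89, 113, 131, 138, 137, 137, 149, 162, 178, 193, 195, 198, 198]
```

View pics/v6.png

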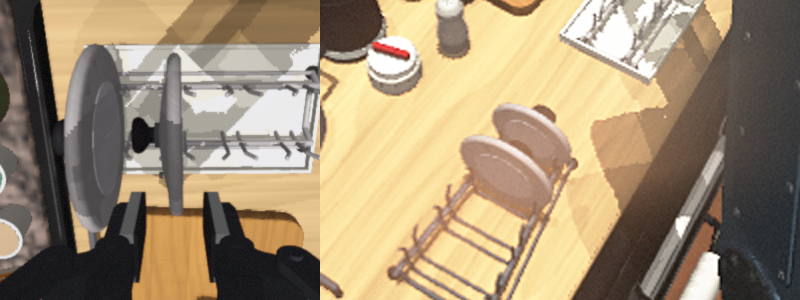

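Lids 98 and 112 stand upright in their slots. Lid 126's rim has its right edge at column 332, rows ≈113–276.

```bash
python3 f1.py w6.png .126 .145 -.027 332 112 276; python3 st.py | tail -1
```

```text
[ 0.4384 -0.258 ] [-0.      0.0314 -0.0373]
[ 0.44   -0.2573  0.2331] [ 0.0129  0.9999  0.     -0.    ] [ 0.4581  0.5754 -0.3315] [-0.0294  0.031  -0.055 ]
```

Request:
play_rows:
  increments:
    - {"travel": [1.5,-1,20],"dr": [0,0,0.002]}
    - {"travel": [0,0,23],"dr": [0,0,0]}
    - {"travel": [0,0,12],"dr": [0,0,0]}
    - {"travel": [0,0,0],"dr": [0,0,0]}
    - {"travel": [0,0,0],"dr": [0,0,0]}

```text
time_s: 22.7
eef_pos: [0.4388, -0.2592, 0.1786]
orientation: [0.014, 1.0, -0.0, 0.0]
contact_force: [-0.8, -0.0, 0.2]
grip_width: 0.027
grip_force: 0.0
```

Request:
play_rows:
  increments:
    - {"travel": [0,1,0.5],"dr": [0,0,0]}
    - {"travel": [0,0,0],"dr": [0,0,0]}
    - {"travel": [0,0,0],"dr": [0,0,0]}
    - {"travel": [0,0,0],"dr": [0,0,0]}
  gripper: 0
  grip_force: 45

```text
time_s: 23.2
eef_pos: [0.4388, -0.2581, 0.1783]
orientation: [0.014, 1.0, -0.0, 0.001]
contact_force: [0.8, 0.6, 5.9]
grip_width: 0.0086
grip_force: 47.1
```

Request:
play_rows:
  increments:
    - {"travel": [0,0,-10],"dr": [0,0,0]}
    - {"travel": [0,0,-25],"dr": [0,0,0]}
    - {"travel": [0,0,-40],"dr": [0,0,0]}
    - {"travel": [0,0,-40],"dr": [0,0,-0.032]}
    - {"travel": [0,0,-20],"dr": [0,0,-0.032]}

```text
time_s: 23.82
eef_pos: [0.4387, -0.2583, 0.3149]
orientation: [-0.018, 1.0, -0.001, 0.001]
contact_force: [0.0, -0.7, -2.5]
grip_width: 0.0082
grip_force: 46.1
```

Request:
play_rows:
  increments:
    - {"travel": [-1,30,0],"dr": [0,0,0]}
    - {"travel": [-2,55,0],"dr": [0,0,0]}
    - {"travel": [-2,55,0],"dr": [0,0,0]}
    - {"travel": [-2,55,0],"dr": [0,0,0]}
    - {"travel": [-2,55,0],"dr": [0,0,0]}

```text
time_s: 24.45
eef_pos: [0.4379, -0.0061, 0.3126]
orientation: [-0.017, 1.0, -0.0, -0.0]
contact_force: [1.0, -0.1, -1.7]
grip_width: 0.0085
grip_force: 46.1
```

Request:
play_rows:
  increments:
    - {"travel": [-2,55,0],"dr": [0,0,0]}
    - {"travel": [-2,55,0],"dr": [0,0,0]}
    - {"travel": [-2,40,0],"dr": [0,0,0]}
    - {"travel": [-1,20,0],"dr": [0,0,0]}
    - {"travel": [0,0,0],"dr": [0,0,0]}

```text
time_s: 25.08
eef_pos: [0.4389, 0.1635, 0.3124]
orientation: [-0.019, 1.0, -0.0, -0.0]
contact_force: [0.8, 0.1, -1.8]
grip_width: 0.0082
grip_force: 46.1
```

```bash
python3 st.py
```

```text
[0.439  0.1626 0.3124] [-0.0185  0.9998 -0.0004 -0.0004] [ 0.1811  0.271  -2.0536] [-0.046   0.0151  0.0036]
[0.4391 0.1621 0.3124] [-0.0179  0.9998 -0.0004 -0.0004] [-0.0829  0.1353 -1.4129] [0.0368 0.0091 0.0303]
[0.4393 0.1618 0.3124] [-0.0174  0.9998 -0.0003 -0.0003] [ 0.1614 -0.3953 -1.1538] [-0.0718  0.0483  0.0336]
[0.4394 0.1616 0.3124] [-0.0171  0.9999 -0.0003 -0.0002] [-0.5011  1.7106 -1.6744] [ 0.0001  0.0167 -0.0203]
```

Request:
play_rows:
  increments:
    - {"travel": [-1,4,15],"dr": [0,0,-0.002]}
    - {"travel": [0,0,25],"dr": [0,0,0]}
    - {"travel": [0,0,25],"dr": [0,0,0]}
    - {"travel": [0,0,15],"dr": [0,0,0]}
    - {"travel": [0,0,3],"dr": [0,0,0]}

```text
time_s: 25.9
eef_pos: [0.44, 0.1654, 0.2287]
orientation: [-0.018, 1.0, -0.0, -0.001]
contact_force: [-0.2, 0.1, -2.2]
grip_width: 0.0086
grip_force: 46.1
```

Request:
play_rows:
  increments:
    - {"travel": [0,0,8],"dr": [0,0,0]}
    - {"travel": [0,0,9],"dr": [0,0,0]}
    - {"travel": [0,0,9],"dr": [0,0,0]}
    - {"travel": [0,0,9],"dr": [0,0,0]}
    - {"travel": [0,0,8],"dr": [0,0,0]}

```text
time_s: 26.52
eef_pos: [0.4404, 0.1663, 0.1859]
orientation: [-0.019, 1.0, -0.0, -0.0]
contact_force: [0.3, -1.7, -1.4]
grip_width: 0.0086
grip_force: 46.2
```

Request:
play_rows:
  increments:
    - {"travel": [0,-0.8,5],"dr": [0,0,0]}
    - {"travel": [0,0,5],"dr": [0,0,0]}
    - {"travel": [0,0,2],"dr": [0,0,0]}
    - {"travel": [0,0,1.5],"dr": [0,0,0]}
    - {"travel": [0,0,0],"dr": [0,0,0]}

```text
time_s: 27.15
eef_pos: [0.4405, 0.1657, 0.173]
orientation: [-0.019, 1.0, -0.0, 0.0]
contact_force: [0.8, -0.3, -2.3]
grip_width: 0.0081
grip_force: 46.1
```

Request:
play_rows:
  increments:
    - {"travel": [0,-0.5,1],"dr": [0,0,0]}
    - {"travel": [0,0,1],"dr": [0,0,0]}
    - {"travel": [0,0,0],"dr": [0,0,0]}

```text
time_s: 27.52
eef_pos: [0.4404, 0.1652, 0.171]
orientation: [-0.019, 1.0, 0.0, -0.0]
contact_force: [-0.5, -0.9, -2.0]
grip_width: 0.0086
grip_force: 46.1
```

Request:
play_rows:
  increments:
    - {"travel": [0,0,1],"dr": [0,0,0]}
    - {"travel": [0,0,1],"dr": [0,0,0]}
    - {"travel": [0,0,0],"dr": [0,0,0]}

```text
time_s: 27.9
eef_pos: [0.4402, 0.1652, 0.1699]
orientation: [-0.019, 1.0, 0.0, -0.0]
contact_force: [-3.0, -0.2, 7.7]
grip_width: 0.0086
grip_force: 47.4
```

Request:
play_rows:
  increments:
    - {"travel": [0,0,0.7],"dr": [0,0,0]}
    - {"travel": [0,0,0],"dr": [0,0,0]}

```text
time_s: 28.15
eef_pos: [0.4401, 0.1652, 0.1697]
orientation: [-0.019, 1.0, 0.0, 0.0]
contact_force: [-5.6, 0.1, 11.9]
grip_width: 0.0085
grip_force: 47.9
```

Request:
play_rows:
  increments:
    - {"travel": [0,0,0],"dr": [0,0,0]}
    - {"travel": [0,0,0],"dr": [0,0,0]}
    - {"travel": [0,0,0],"dr": [0,0,0]}
    - {"travel": [0,0,-12],"dr": [0,0,0]}
    - {"travel": [0,0,-30],"dr": [0,0,0]}
  gripper: 0.32

```text
time_s: 28.78
eef_pos: [0.4396, 0.165, 0.2102]
orientation: [-0.019, 1.0, -0.0, -0.002]
contact_force: [0.6, 0.2, 0.2]
grip_width: 0.0271
grip_force: 0.0
```

Request:
play_rows:
  increments:
    - {"travel": [0,0,-35],"dr": [0,0,0.031]}
    - {"travel": [-1,-45,0],"dr": [0,0,0.032]}
    - {"travel": [-1,-60,0],"dr": [0,0,0]}
    - {"travel": [-1,-60,0],"dr": [0,0,0]}
    - {"travel": [-1,-60,0],"dr": [0,0,0]}

```text
time_s: 29.4
eef_pos: [0.4402, -0.0617, 0.2462]
orientation: [0.013, 1.0, -0.0, 0.001]
contact_force: [-0.1, 0.1, -1.0]
grip_width: 0.0273
grip_force: 0.0
```

Request:
play_rows:
  increments:
    - {"travel": [-1,-60,0],"dr": [0,0,0]}
    - {"travel": [-1,-60,0],"dr": [0,0,0]}
    - {"travel": [-1,-60,0],"dr": [0,0,0]}
    - {"travel": [-1,-50,0],"dr": [0,0,0]}
    - {"travel": [-1,-24,0],"dr": [0,0,0]}

```text
time_s: 30.02
eef_pos: [0.4385, -0.3168, 0.2459]
orientation: [0.014, 1.0, -0.001, 0.001]
contact_force: [0.2, 0.4, 0.2]
grip_width: 0.0274
grip_force: 0.0
```

Request:
play_rows:
  increments:
    - {"travel": [0,0,0],"dr": [0,0,0]}
    - {"travel": [0,0,0],"dr": [0,0,0]}

```text
time_s: 30.28
eef_pos: [0.4382, -0.3119, 0.2452]
orientation: [0.012, 1.0, 0.001, -0.001]
contact_force: [0.4, -0.4, -0.1]
grip_width: 0.0273
grip_force: 0.0
```

```bash
python3 c.py w7.png
python3 - <<'E'
from h import *
d=cam("scene"); a=cv2.resize(d["image"][110:380,230:470],(480,540),interpolation=cv2.INTER_CUBIC)
b=cv2.imread("pics/w7.png")[60:360,150:470]
cv2.imwrite("pics/v7.png",np.hstack([cv2.resize(b,(320,300)),a[160:460,:]]))
g=cv2.cvtColor(cv2.imread("pics/w7.png"),cv2.COLOR_BGR2GRAY)
for v in (140,165,200,235): print(v,g[v,300:350].tolist())
E
```

```text
[ 0.4382 -0.3119  0.2452] [ 0.0124  0.9999  0.001  -0.0005] [-0.8267  0.4115  1.6501  0.0006  1.0822 -2.373 ]
[ 0.3565 -0.3109  0.3748]
lid_140 [306.4 191.6  50.7 180.2] 0.75
140 [159, 170, 135, 135, 134, 130, 117, 125, 140, 143, 135, 122, 103, 85, 89, 96, 105, 115, 118, 131, 143, 141, 137, 135, 129, 121, 106, 90, 79, 86, 101, 122, 142, 143, 144, 142, 139, 130, 127, 128, 127, 128, 129, 128, 128, 127, 127, 128, 128, 128]
165 [117, 124, 119, 93, 92, 91, 88, 82, 74, 70, 76, 82, 98, 115, 132, 140, 146, 149, 153, 153, 149, 146, 143, 140, 134, 120, 102, 92, 114, 124, 94, 106, 131, 135, 143, 155, 156, 157, 156, 157, 161, 193, 222, 225, 225, 224, 225, 225, 225, 225]
200 [80, 44, 38, 44, 44, 43, 56, 67, 68, 71, 70, 73, 79, 85, 86, 89, 92, 95, 95, 97, 92, 92, 89, 86, 84, 78, 71, 74, 88, 91, 84, 92, 88, 76, 74, 82, 98, 109, 111, 113, 110, 112, 111, 112, 110, 111, 110, 110, 111, 110]
235 [184, 184, 185, 185, 183, 175, 137, 77, 64, 66, 65, 68, 75, 78, 83, 84, 86, 90, 88, 87, 89, 87, 88, 84, 81, 78, 73, 70, 78, 87, 103, 134, 151, 166, 183, 187, 187, 185, 186, 186, 186, 186, 186, 187, 188, 186, 187, 187, 188, 187]
```

View pics/v7.png

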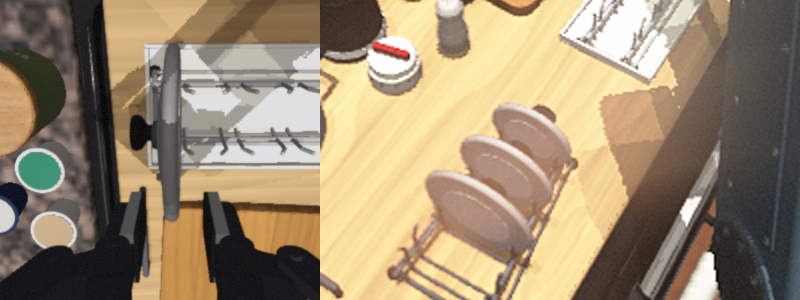

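Three lids stand correctly. Lid 140's rim has its right edge at column ≈328.5, rows ≈103–280.

```bash
python3 f1.py w7.png .140 .159 -.027 328.5 102.5 280.5; python3 st.py | tail -1
```

```text
[ 0.437  -0.3151] [ 0.0009 -0.9298  1.1324]
[ 0.4387 -0.3133  0.2454] [ 0.0125  0.9999 -0.     -0.    ] [-0.0041 -0.5337  0.5313] [ 0.0276  0.0346 -0.0135]
```

Request:
play_rows:
  increments:
    - {"travel": [1.5,-1,20],"dr": [0,0,0.002]}
    - {"travel": [0,0,23],"dr": [0,0,0]}
    - {"travel": [0,0,10],"dr": [0,0,0]}
    - {"travel": [0,0,0],"dr": [0,0,0]}
    - {"travel": [0,0,0],"dr": [0,0,0]}

```text
time_s: 31.3
eef_pos: [0.4375, -0.3153, 0.193]
orientation: [0.014, 1.0, -0.001, 0.001]
contact_force: [-0.4, -0.2, 0.3]
grip_width: 0.0267
grip_force: 0.0
```

Request:
play_rows:
  increments:
    - {"travel": [0,0,0],"dr": [0,0,0]}
    - {"travel": [0,0,0],"dr": [0,0,0]}
    - {"travel": [0,0,0],"dr": [0,0,0]}
    - {"travel": [0,0,0],"dr": [0,0,0]}
  gripper: 0
  grip_force: 50

```text
time_s: 31.8
eef_pos: [0.4374, -0.315, 0.1932]
orientation: [0.014, 1.0, -0.0, 0.001]
contact_force: [-0.0, 1.2, 5.6]
grip_width: 0.0087
grip_force: 51.1
```

Request:
play_rows:
  increments:
    - {"travel": [0,0,-10],"dr": [0,0,0]}
    - {"travel": [0,0,-25],"dr": [0,0,0]}
    - {"travel": [0,0,-45],"dr": [0,0,0]}
    - {"travel": [0,0,-45],"dr": [0,0,-0.032]}
    - {"travel": [0,0,-22],"dr": [0,0,-0.032]}

```text
time_s: 32.42
eef_pos: [0.4374, -0.3155, 0.342]
orientation: [-0.019, 1.0, -0.002, 0.001]
contact_force: [1.2, 0.3, -2.2]
grip_width: 0.0082
grip_force: 49.9
```

Request:
play_rows:
  increments:
    - {"travel": [-1,30,0],"dr": [0,0,0]}
    - {"travel": [-2,55,0],"dr": [0,0,0]}
    - {"travel": [-2,55,0],"dr": [0,0,0]}
    - {"travel": [-2,55,0],"dr": [0,0,0]}
    - {"travel": [-2,55,0],"dr": [0,0,0]}

```text
time_s: 33.05
eef_pos: [0.4363, -0.0631, 0.3392]
orientation: [-0.018, 1.0, -0.0, -0.0]
contact_force: [1.2, -0.1, -2.7]
grip_width: 0.0083
grip_force: 49.9
```

Request:
play_rows:
  increments:
    - {"travel": [-2,55,0],"dr": [0,0,0]}
    - {"travel": [-2,55,0],"dr": [0,0,0]}
    - {"travel": [-2,55,0],"dr": [0,0,0]}
    - {"travel": [-2,55,0],"dr": [0,0,0]}
    - {"travel": [-2,35,0],"dr": [0,0,0]}

```text
time_s: 33.67
eef_pos: [0.4368, 0.1926, 0.3391]
orientation: [-0.019, 1.0, -0.0, -0.0]
contact_force: [0.6, -1.0, -3.5]
grip_width: 0.0085
grip_force: 49.9
```

Request:
play_rows:
  increments:
    - {"travel": [-1,26,0],"dr": [0,0,0]}
    - {"travel": [0,0,0],"dr": [0,0,0]}
    - {"travel": [0,0,0],"dr": [0,0,0]}
    - {"travel": [0,0,0],"dr": [0,0,0]}

```text
time_s: 34.17
eef_pos: [0.4377, 0.2156, 0.3392]
orientation: [-0.017, 1.0, -0.0, -0.0]
contact_force: [0.2, -0.4, -1.7]
grip_width: 0.0081
grip_force: 49.9
```

```bash
python3 st.py
```

```text
[0.4378 0.2156 0.3393] [-0.0174  0.9998 -0.0002 -0.0001] [-0.0552 -0.0406 -2.2151] [-0.0455 -0.0233  0.0176]
[0.4379 0.2157 0.3393] [-0.0174  0.9998 -0.0001 -0.    ] [-0.9291 -0.1533 -3.4735] [0.0169 0.0386 0.0194]
[0.4379 0.2158 0.3393] [-0.0174  0.9998 -0.0001  0.    ] [ 0.8657  0.5659 -2.7453] [0.0281 0.0313 0.0242]
[0.4379 0.2159 0.3394] [-0.0175  0.9998 -0.      0.    ] [-0.8436  0.2682 -1.7349] [ 0.0584 -0.0249 -0.0273]
```

Request:
play_rows:
  increments:
    - {"travel": [-0.5,4,15],"dr": [0,0,-0.002]}
    - {"travel": [0,0,30],"dr": [0,0,0]}
    - {"travel": [0,0,30],"dr": [0,0,0]}
    - {"travel": [0,0,15],"dr": [0,0,0]}
    - {"travel": [0,0,5],"dr": [0,0,0]}

```text
time_s: 35.0
eef_pos: [0.4371, 0.2204, 0.2425]
orientation: [-0.019, 1.0, -0.0, -0.002]
contact_force: [-1.6, 0.4, -2.9]
grip_width: 0.008
grip_force: 49.9
```

Request:
play_rows:
  increments:
    - {"travel": [0,0,8],"dr": [0,0,0]}
    - {"travel": [0,0,9],"dr": [0,0,0]}
    - {"travel": [0,0,9],"dr": [0,0,0]}
    - {"travel": [0,0,9],"dr": [0,0,0]}
    - {"travel": [0,0,8],"dr": [0,0,0]}

```text
time_s: 35.62
eef_pos: [0.4381, 0.2203, 0.2008]
orientation: [-0.019, 1.0, -0.0, -0.0]
contact_force: [0.2, -1.8, -2.7]
grip_width: 0.0083
grip_force: 50.0
```

Request:
play_rows:
  increments:
    - {"travel": [0,-0.8,6],"dr": [0,0,0]}
    - {"travel": [0,0,5],"dr": [0,0,0]}
    - {"travel": [0,0,3],"dr": [0,0,0]}
    - {"travel": [0,0,1.5],"dr": [0,0,0]}
    - {"travel": [0,0,0],"dr": [0,0,0]}

```text
time_s: 36.25
eef_pos: [0.4382, 0.2198, 0.1858]
orientation: [-0.019, 1.0, -0.0, 0.0]
contact_force: [0.3, -0.2, -3.5]
grip_width: 0.0088
grip_force: 49.9
```

Request:
play_rows:
  increments:
    - {"travel": [0,0,1],"dr": [0,0,0]}
    - {"travel": [0,0,1],"dr": [0,0,0]}
    - {"travel": [0,0,0],"dr": [0,0,0]}

```text
time_s: 36.62
eef_pos: [0.4382, 0.2198, 0.1838]
orientation: [-0.019, 1.0, 0.0, 0.0]
contact_force: [-0.1, -0.4, -2.6]
grip_width: 0.0082
grip_force: 50.0
```

Request:
play_rows:
  increments:
    - {"travel": [0,0,1],"dr": [0,0,0]}
    - {"travel": [0,0,0.7],"dr": [0,0,0]}
    - {"travel": [0,0,0],"dr": [0,0,0]}

```text
time_s: 37.0
eef_pos: [0.438, 0.2198, 0.1824]
orientation: [-0.019, 1.0, -0.0, -0.0]
contact_force: [-1.6, -0.7, 2.6]
grip_width: 0.0083
grip_force: 50.5
```

Request:
play_rows:
  increments:
    - {"travel": [0,0,0.7],"dr": [0,0,0]}
    - {"travel": [0,0,0],"dr": [0,0,0]}

```text
time_s: 37.25
eef_pos: [0.4378, 0.2198, 0.1821]
orientation: [-0.019, 1.0, 0.0, -0.0]
contact_force: [-2.4, -1.0, 6.0]
grip_width: 0.008
grip_force: 51.1
```

Seated, so release, retract and check.

Request:
play_rows:
  increments:
    - {"travel": [0,0,0],"dr": [0,0,0]}
    - {"travel": [0,0,0],"dr": [0,0,0]}
    - {"travel": [0,0,0],"dr": [0,0,0]}
    - {"travel": [0,0,-12],"dr": [0,0,0]}
    - {"travel": [0,0,-30],"dr": [0,0,0]}
  gripper: 0.32

```text
time_s: 37.88
eef_pos: [0.4374, 0.2195, 0.2233]
orientation: [-0.019, 1.0, -0.0, -0.002]
contact_force: [0.2, 0.3, 0.0]
grip_width: 0.0271
grip_force: 0.0
```

Request:
play_rows:
  increments:
    - {"travel": [0,0,-50],"dr": [0,0,0]}
    - {"travel": [0,0,-50],"dr": [0,0,0]}
    - {"travel": [0,-30,-30],"dr": [0,0,0]}
    - {"travel": [0,-50,0],"dr": [0,0,0]}
    - {"travel": [0,0,0],"dr": [0,0,0]}

```text
time_s: 38.5
eef_pos: [0.4414, 0.1376, 0.3547]
orientation: [-0.017, 1.0, -0.0, 0.001]
contact_force: [-1.0, 0.5, 0.3]
grip_width: 0.0272
grip_force: 0.0
```

Run:
```python
from h import *
w=cam("wrist")["image"]; d=cam("side")["image"]; a=cam("scene")["image"]
A=cv2.resize(a[200:360,230:390],(400,400),interpolation=cv2.INTER_CUBIC); B=cv2.resize(d[130:250,230:390],(400,300),interpolation=cv2.INTER_CUBIC)
C=cv2.resize(w,(400,250)); R=np.vstack([B,C]); A=cv2.copyMakeBorder(A,0,150,0,0,cv2.BORDER_CONSTANT)
cv2.imwrite("pics/fin.png",np.hstack([A,R]))
print([ (n,[np.round(q["box"]) for q in vision.look_for("scene",n)[:1]]) for n in("salt_shaker","kitchen_timer")])
```

```text
[('salt_shaker', []), ('kitchen_timer', [array([270., 223.,  32.,  31.])])]
```

View pics/fin.png

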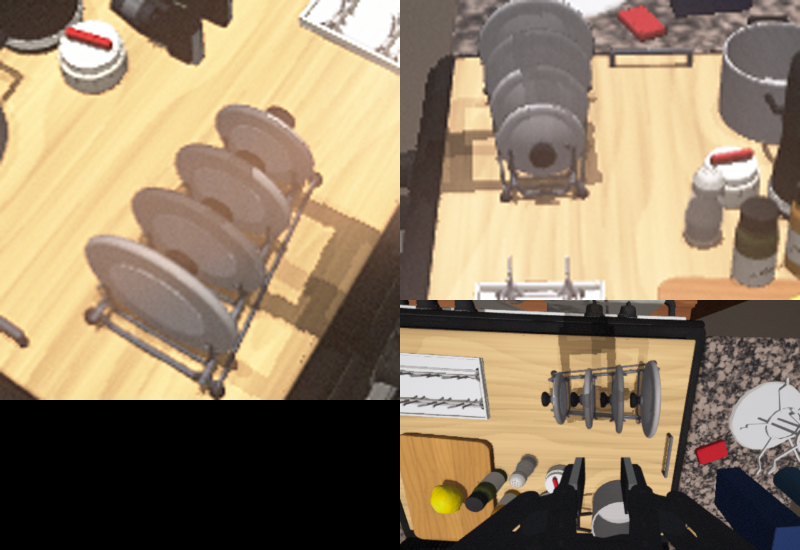

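All four lids stand upright in their slots in size order, and the shaker and timer are where they stood.

```bash
python3 -c "
from plant import job
print(job.job_done())"
```

```text
the job is handed in; nothing more can be done
None
```

All four lids are in the tapered rack in size order, largest at the wide end, each lowered onto both rails and standing upright in the final pictures; the salt shaker and kitchen timer stayed put, and I handed the job in at about 39 s (no verdict was returned).

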